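Load the cleaning carrier from the bolted double-door locker

ROBOT

A 6-joint arm with a two-finger parallel gripper is mounted at the origin on the work surface. World frame = base frame: x ahead of the robot, y to its left, z up, the work surface at z = 0. Lengths are in m, angles in degrees, forces in N, time in s.
With the tool pointing down it reaches from about 0.4 to 0.825 m from the base axis. Payload 7 kg.
Tool frame: the origin (TCP) lies midway between the tips of the shut fingers; the grasp point (between the pads) lies 19 mm behind it; z points along the fingers, y is the line along which they close (so a half turn about z gives the same grasp; the last joint's range is limited). The gripper opens to 88 mm and grips with 3 to 60 N. Pads are 19 mm wide; open, the fingers measure 130 mm over their backs; the gripper's body (78 mm by 193 mm) begins 47 mm behind the grasp point.
Start: joints at [-52.993, 20.546, 0.682, 0, -70.136, -16.507], TCP at [0.236, -0.632, 0.201] pointing down, gripper open.
Joint ranges: [-176.03, 176.03], [-82.01, 121.73], [-58.28, 71.71], [-173.87, 95.51], [-174.79, -0.11], [-173.66, 173.66]. Speed limits (degrees/s): [136.94, 136.94, 172.46, 180, 180, 180].

INTERFACE

Orientations are given as [roll, pitch, yaw] about the fixed x, y, z axes, in that order (R = Rz(yaw) Ry(pitch) Rx(roll)).
In Python, from plant import r, eyes, workorder gives the robot as it stands.
- The arm moves only by the tool step_arm, never from a script. Its argument "plan" is a list of rows, each a list of 5 numbers: the shift along the tool's x, y, z each as a share of 25 cm, from -1 to 1, then the turn about the tool's z as a share of 60 degrees, from -1 to 1, then the finger opening in mm, from 0 to 87.6. In form: [[x, y, z, turn, jaw], ...]. A call has 1 to 12 rows; each row is the pose to reach, as a shift and turn from the pose commanded when the call began, along the tool's axes at that moment; what a row does not reach only later rows make up. A row lasts 1/12 s, in which the tool goes at most 41.7 mm and 7.16 degrees, less where a joint would pass 70% of its speed; a pose out of reach is approached as far as the arm can. A call with a number of a shift or a turn outside -1 to 1 is refused whole. A call with a gripper value outside its range is refused whole. The fingers move at their own pace and stop on an object; "newtons" is the grip in N (left out, the last holds). Time passes only in rows, so rows that repeat a pose let the fingers close. It gives the time, the measured TCP pose, the force, the opening and the grip force at its end, in the units of the state.
- r.get_state(): the state, without advancing time (a new reading comes with each control period).
- eyes.capture(name): name is "side" or "top" or "wrist"; returns the picture (420x560x3 uint8, red, green, blue); there is no depth.
- eyes.camera_model(name): a dict with "fov_y" (degrees; the focal length in pixels is half the picture's height over the tangent of half this angle, whatever the lens; pixels are square), "cx", "cy" (the principal point, pixels), "k1" (the pictures are not rectified: a ray, as slopes to the right and down, at radius r is drawn at 1 + k1 r^2 times it, then the intrinsics apply), "world_to_cam" (4x4, takes a point from world to camera coordinates); the wrist camera has in their place "hand_eye" (4x4, takes a point from camera to tool coordinates, whose origin is the TCP and whose axes are the flange's). Camera axes: x right, y up, looking along -z (the intrinsics and any distortion apply to the point x, -y, -z); pixel columns grow to the right and rows downward; lengths in m; the calibration is good to about 2 mm. A picture is of the moment at which its call begins: read the wrist's pose just before it. camera_model takes no time and is no camera call.
- workorder.close_job(): hands the job in; it is judged then, once.
The state is a dict: "time_s": time; "joints": joint angles; "qd": joint speeds; "joint_torque": joint torques, N m; "tcp_pos": TCP position; "eef_rot": TCP orientation; "contact_force": force on the tool from outside, world axes, zero at the start; "moment": the same for the moment, N m; "gripper_width": finger opening in m; "gripper_force": force on a finger pad.
Only numpy, scipy, OpenCV 4.12 (cv2) and the standard library are available. Lean on these libraries where they do the work, as an engineer would, in place of code of your own. Each camera call takes 0.05 s, during which the arm holds its last target. There are 200 camera calls.

TASK

Load the clock plates for cleaning: slide the white carrier on its metal bed hard against both stops, draw the flush bolt, open both doors of the wooden locker wide, and pull every brass plate up out of its slot and stand it, not dropped, fully down in a free slot of the carrier. Then shut the locker again, the bolted door first, with its bolt pushed fully home and the other door closed over it, leaving the carrier still hard against both stops and the other things on the bench where they are.

Things in the scene. Friction and masses are not known exactly. Their poses are not given: they have to be found in the camera images.
- locker: Fixed wooden locker, 200 (own x) x 274 (own y) mm, 8 mm walls 105 high, two doors on top meeting at own y = 0. Origin: centre of underside, on the bench. Inner floor top at z = 10. Inside, a rack of four slots 10 wide, 118 long along own x, centred at x = 0, y = -57, -19, 19, 57; only the slots' ends (16 mm each) are guided, by teeth up to z = 50; the middles are free.
- active_leaf (a joint): Active door: hinged along own x on the locker's +y side; rad, 0 shut, grows as its free edge swings up, 1.7 at its stop. 196 x 136 x 10 mm, underside at locker z = 105 when shut. A cover strip on its free edge laps 8 mm over the passive leaf (15 mm over its underside): it opens first and shuts last. Stiff hinge (0.3 N m, leaf 0.28 kg): stays where left.
- active_leaf_bar (a point): Middle of the active leaf's pull bar: round brass, 10 mm diameter, 80 mm long with a foot at each end, parallel to the hinge. Its middle is at locker x = +30 mm, 116 mm from the hinge line towards the free edge and 50 mm above the leaf's underside (40 above its top face); turns with the leaf.
- active_leaf_hinge (a point): Point on the active leaf's hinge axis level with the middle of its bar (at locker x = +30 mm, y = +137 mm, z = 105 mm).
- passive_leaf (a joint): Passive door of the locker: like the active leaf but mirrored, hinged at the locker's -y side, rad, 0 shut, grows as its free edge swings up and over, 1.7 at its stop. It is held shut by the flush bolt and by the active leaf's cover strip. Stiff hinge: it stays where it is left.
- passive_leaf_bar (a point): Middle of the passive leaf's pull bar, same bar and place as on the active leaf (116 mm from its own hinge line, 50 mm above its underside, round, 10 mm diameter).
- passive_leaf_hinge (a point): Point on the passive leaf's hinge axis level with the middle of its bar (at locker x = +30 mm, y = -137 mm, z = 105 mm).
- flush_bolt (a joint): Flush bolt on the passive leaf's top, near its free edge: m, 0 = fully home (its end under the brass keeper on the locker's -x side), grows as it slides towards locker +x, 0.024 = fully withdrawn; clear of the keeper from 0.012. Friction 3 N, stays where left. Push it home only with the passive leaf shut: left out, it would catch on the keeper as the leaf comes down.
- bolt_post (a point): Near the top of the bolt's upright steel post: 12 mm diameter, standing 31.5 mm above the passive leaf's top face; this point is 5.5 mm below the post's top. With the bolt home and the leaf shut it is at locker x = -60 mm, y = -28 mm, z = 141 mm.
- bed: Fixed dark steel bed, 265 x 250 mm, flat top 15 mm above the bench, with two bright steel stops rising 30 mm above the top: back stop (14 mm thick) along the +x side, side stop (14 mm) along the +y side. Origin on the bench; in its frame the back stop's face is the plane x = 110 mm, the side stop's the plane y = 100 mm.
- bed_corner (a point): Point on the bed's top where the planes of the two stop faces meet; axes as the bed's.
- carrier: Loose white slotted carrier, 0.3 kg: base 140 (own x) x 150 (own y) x 8 mm, a grip fin beyond its -x side. Origin: centre of underside. Four slots as in the locker: 10 wide, 118 long along own x, centred at x = 0, y = -57, -19, 19, 57, floor at z = 8, end teeth up to z = 50. Starts on the bed off the stops, turned up to 0.25 rad. Home: +x face on the back stop, +y face on the side stop.
- carrier_corner (a point): The carrier's lower +x +y corner (own 70, 75, 0 mm); at home it coincides with the bed's corner point.
- carrier_grip (a point): Top middle of the carrier's upright grip fin: 36 mm long along own x, 10 mm thick along own y, from own z = 8 to 60 mm, its middle at own x = -92 mm, y = 0. Grip it across its 10 mm.
- plate0: Brass clock plate, a flat rectangle 110 mm long (own x), 6 thick (own y), 80 tall (own z), 0.12 kg; origin: middle of its lower 110 mm edge. Starts upright in a slot of the locker's rack, on the inner floor, one plate to a slot. Two or three of the four plates are present; the others are absent (None).
- plate1: Another brass clock plate, the same as plate0 (110 x 6 x 80 mm, origin at the middle of its lower edge); may be absent.
- plate2: Another brass clock plate, the same as plate0 (110 x 6 x 80 mm, origin at the middle of its lower edge); may be absent.
- plate3: Another brass clock plate, the same as plate0 (110 x 6 x 80 mm, origin at the middle of its lower edge); may be absent.
- loupe: Bystander: black eye loupe, 44 mm wide, 42 mm tall, standing between locker and bed; leave it.
- screwdriver: Bystander: screwdriver, 150 mm, lying between locker and bed; leave it.
- dish: Bystander: white ceramic dish, 90 mm wide, 30 mm tall; leave it.
- oiler: Bystander: plastic bottle, 40 mm wide, 90 mm tall; leave it.
- cup: Bystander: steel cup, 60 mm wide, 60 mm tall; leave it.
- brush: Bystander: brush, 160 mm long, lying; leave it.
Things that resemble listed ones, but are neither listed nor needed, are in the scene too. Leave any purple look-alike of the carrier alone.

How it is judged (in metres and radians):
On the way, in this order (a step that is already met when the one before it is completed fails the run):
1. the flush bolt is withdrawn while the passive leaf is still shut (value of joint flush_bolt above 0.016 m and value of joint passive_leaf below 0.1 rad), for 0.2 s.
2. both leaves stand wide open (value of joint each of active_leaf, passive_leaf above 1.2 rad), for 0.2 s.
At the end, for the whole second after the job is handed in: Carrier on the bed within 4 mm of both stops and square (0.04 rad); every present plate upright (0.17 rad) in a carrier slot, lower edge within 6 mm of its floor, at rest; passive leaf below 0.05 rad, bolt within 5 mm of home, active leaf below 0.06 rad (x of carrier_corner in the frame of bed_corner between -0.004 and 0.004 m and y of carrier_corner in the frame of bed_corner between -0.004 and 0.004 m and z of carrier_corner in the frame of bed_corner between -0.004 and 0.004 m and angle between the x axis of carrier and the x axis of bed, either way round below 0.04 rad and linear speed of carrier below 0.02 m/s and x of plate0 in the frame of carrier between -0.01 and 0.01 m and y of plate0 in the frame of carrier between -0.066 and 0.066 m and z of plate0 in the frame of carrier between 0.003 and 0.014 m and angle between each of plate0, plate1, plate2, plate3's own z axis and vertical below 0.17 rad and angle between the y axis of each of plate0, plate1, plate2, plate3 and the y axis of carrier, either way round below 0.12 rad and linear speed of each of plate0, plate1, plate2, plate3 below 0.03 m/s and x of plate1 in the frame of carrier between -0.01 and 0.01 m and y of plate1 in the frame of carrier between -0.066 and 0.066 m and z of plate1 in the frame of carrier between 0.003 and 0.014 m and x of plate2 in the frame of carrier between -0.01 and 0.01 m and y of plate2 in the frame of carrier between -0.066 and 0.066 m and z of plate2 in the frame of carrier between 0.003 and 0.014 m and x of plate3 in the frame of carrier between -0.01 and 0.01 m and y of plate3 in the frame of carrier between -0.066 and 0.066 m and z of plate3 in the frame of carrier between 0.003 and 0.014 m and value of joint passive_leaf below 0.05 rad and value of joint active_leaf below 0.06 rad and value of joint flush_bolt below 0.005 m); the robot touches nothing.
It fails at once if a bystander pushed more than 30 mm from its place (distance of any of loupe, screwdriver, dish, oiler, cup, brush from where it was at the start of the episode above 0.03 m).
It fails at once if a plate dropped (falling freely faster than 0.9 m/s) ((linear speed of plate0 above 0.9 m/s and contact force between plate0 and the fingers below 0.3 N) or (linear speed of plate1 above 0.9 m/s and contact force between plate1 and the fingers below 0.3 N) or (linear speed of plate2 above 0.9 m/s and contact force between plate2 and the fingers below 0.3 N) or (linear speed of plate3 above 0.9 m/s and contact force between plate3 and the fingers below 0.3 N)).
Of plate0, plate1, plate2, plate3 only 2 to 3 are there at a start; the rules pass over those that are not, and their reading is None.
At some moment in a run one of carrier may be knocked a few centimetres aside while the robot is not near it.
It also fails if it takes over 210 s, if anything falls off the work surface, if the arm or the gripper's body presses on something with over 40 N, if the wrist force passes 120 N, or if a joint passes its speed limit or range.

## Working session

There is one attempt and no reset: what is moved stays moved. The work goes in short steps, Python scripts to look and compute and a tool call to move; the robot and the scene stay as the last step left them, time stands still between calls to the robot, and variables do not carry over. Pictures are saved under pics/ and viewed, at most 14 in all, crops included, and the job is handed in when it is done.

Besides the shell and the picture viewer there is one more tool, called after "Request:" as name(argument=value, ...) on one line, values as JSON. step_arm: Moves the arm, as the interface text tells. Its arguments: {"type":"object","properties":{"plan":{"type":"array"},"newtons":{"type":"number"}},"required":["plan"]}

```bash
mkdir -p pics; ls; python3 - <<'E'
from plant import r, eyes
import cv2,numpy as np
print(r.get_state())
for n in("top","side"):
    im=eyes.capture(n); cv2.imwrite(f"pics/{n}0.png",cv2.resize(im[:,:,::-1],(800,600),interpolation=cv2.INTER_CUBIC))
    m=eyes.camera_model(n); print(n,{k:np.round(v,4).tolist() for k,v in m.items()})
print(eyes.camera_model("wrist"))
E
```

```text
pics
{'time_s': 0.0, 'joints': array([-5.29933914e+01,  2.05916044e+01,  6.34210494e-01, -2.02217369e-02,
       -7.01376795e+01, -1.65099142e+01]), 'qd': array([ 0.01139182, -0.05991152,  0.03294436,  0.02246677, -0.05643065,
       -0.01101689]), 'joint_torque': array([ 5.94085723e-04, -5.82719815e+01,  2.93070334e+01,  6.99805006e+00,
        6.90027126e-03, -1.55395710e-04]), 'tcp_pos': array([ 0.23616616, -0.6317589 ,  0.19972383]), 'eef_rot': array([ 1.79903444e+02, -8.79470811e-03, -1.59510185e+02]), 'contact_force': array([ 0.03608012, -0.15685169,  0.00368914]), 'moment': array([ 0.01437275, -0.0219118 ,  0.02390126]), 'gripper_force': 0.0, 'gripper_width': 0.08740076104683042}
top {'fov_y': 44.7098, 'cx': 274.2643, 'cy': 210.8907, 'k1': -0.0324, 'world_to_cam': [[0.0832, -0.9965, 0.005, -0.0182], [0.9751, 0.0824, 0.206, -0.5313], [-0.2057, -0.0122, 0.9785, -1.6425], [0.0, 0.0, 0.0, 1.0]]}
side {'fov_y': 50.2471, 'cx': 277.5515, 'cy': 200.9296, 'k1': -0.0176, 'world_to_cam': [[0.8918, 0.4522, 0.0127, -0.4774], [-0.2785, 0.5267, 0.8031, 0.0373], [0.3565, -0.7198, 0.5957, -1.5439], [0.0, 0.0, 0.0, 1.0]]}
{'fov_y': 58.29056004584188, 'cx': 281.1315479826355, 'cy': 204.82969768278932, 'k1': -0.10052869150483554, 'hand_eye': array([[-5.79907037e-05,  9.61410364e-01,  2.75118355e-01,
         7.35814741e-02],
       [ 9.99999358e-01, -2.55535115e-04,  1.10376051e-03,
         7.25045826e-04],
       [ 1.13146919e-03,  2.75118242e-01, -9.61409732e-01,
        -1.83996643e-01],
       [ 0.00000000e+00,  0.00000000e+00,  0.00000000e+00,
         1.00000000e+00]])}
```

View pics/top0.png

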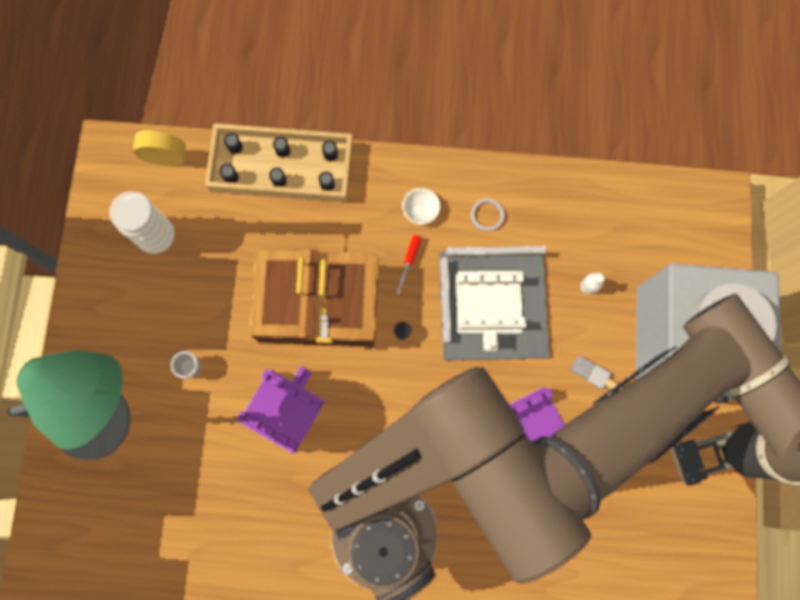

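View pics/side0.png

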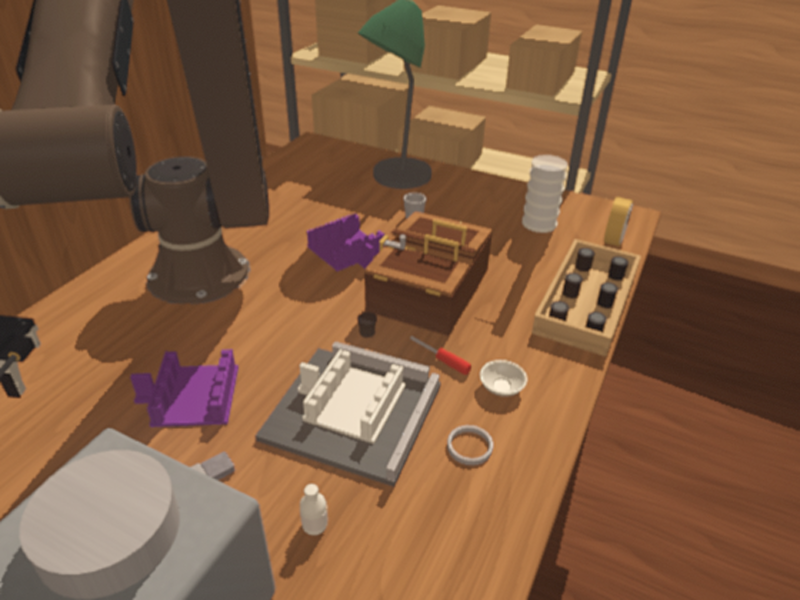

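Top view (800-px scale): locker centred about (315,298) with the bolt post at (325,312) and the keeper at its lower edge, so the passive leaf is the right half. The bed is at (495,303) with stops on top and left, and the carrier's fin is at (490,342). I'll enlarge.

```bash
cat > h.py <<'E'
import numpy as np, cv2
from plant import r, eyes
from scipy.spatial.transform import Rotation as R
def cam(n):
    m=eyes.camera_model(n); f=210/np.tan(np.radians(m["fov_y"]/2))
    if n=="wrist":
        s=r.get_state(); T=np.eye(4); T[:3,:3]=R.from_euler("xyz",s["eef_rot"],degrees=True).as_matrix(); T[:3,3]=s["tcp_pos"]
        W=np.linalg.inv(T@m["hand_eye"])
    else: W=np.array(m["world_to_cam"])
    return dict(K=np.array([[f,0,m["cx"]],[0,f,m["cy"]],[0,0,1]]),d=np.array([m["k1"],0,0,0.]),W=np.diag([1,-1,-1,1])@W)
def proj(c,P):
    P=np.atleast_2d(P).astype(float); return cv2.projectPoints(P,cv2.Rodrigues(c["W"][:3,:3])[0],c["W"][:3,3],c["K"],c["d"])[0][:,0]
def unproj(c,px,z):
    px=np.atleast_2d(px).astype(float); u=cv2.undistortPoints(px[:,None],c["K"],c["d"])[:,0]
    Rm=c["W"][:3,:3]; o=-Rm.T@c["W"][:3,3]; d=np.c_[u,np.ones(len(u))]@Rm
    t=(np.broadcast_to(z,len(u))-o[2])/d[:,2]; return o+d*t[:,None]
def crop(im,x0,x1,y0,y1,s,name):
    cv2.imwrite(name,cv2.resize(im[y0:y1,x0:x1,::-1],None,fx=s,fy=s,interpolation=cv2.INTER_CUBIC))
E
python3 - <<'E'
from h import *
im=eyes.capture("top"); crop(im,170,390,165,260,3.6,"pics/t1.png")
im=eyes.capture("side"); crop(im,180,350,145,340,3,"pics/s1.png")
E
```

```text
(no output)
```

View pics/t1.png

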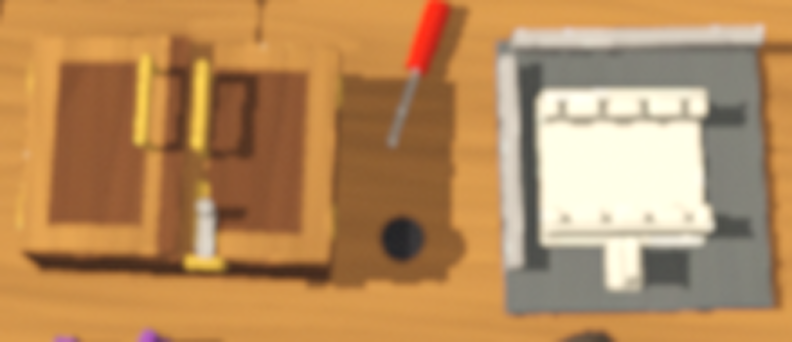

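View pics/s1.png

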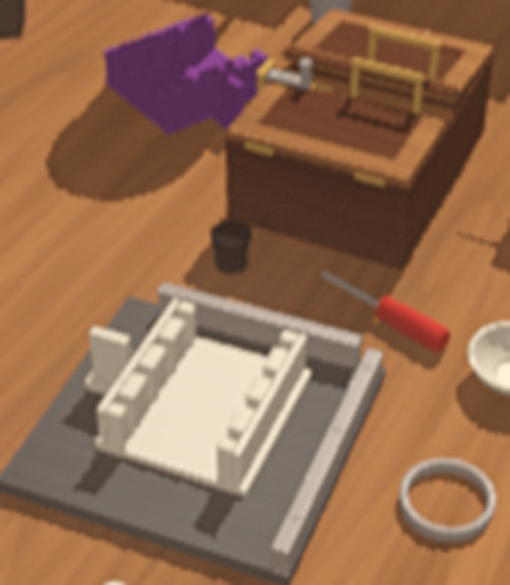

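Top crop: active bar (145,57)-(140,145), passive bar (202,62)-(200,152), bolt post near (205,200), back-stop inner edge y≈45, side-stop inner edge x≈518, carrier fin (622,265). Side crop: locker corners (230,137), (408,182), (490,45), post top (305,62), stop inner corner around (357,350).

```bash
cat > fit.py <<'E'
from h import *
from scipy.optimize import least_squares
t=lambda x,y:(170+x/3.6,165+y/3.6); s=lambda x,y:(180+x/3,145+y/3)
ct,cs=cam("top"),cam("side")
def fit(obs,x0,pr=True):
    def res(p):
        c,sn=np.cos(p[2]),np.sin(p[2]); o=[]
        for cm,P,px in obs:
            w=[p[0]+c*P[0]-sn*P[1],p[1]+sn*P[0]+c*P[1],P[2]]; o.append(proj(cm,w)[0]-px)
        return np.ravel(o)
    q=least_squares(res,x0,loss="soft_l1"); 
    if pr: print(np.round([q.x[0],q.x[1],np.degrees(q.x[2])],4),np.round(q.fun.reshape(-1,2),1).tolist())
    return q.x
E
python3 - <<'E'
from fit import *
z=.155
L=[(ct,(-.01,.021,z),t(140,145)),(ct,(.07,.021,z),t(145,57)),(ct,(-.01,-.021,z),t(200,152)),(ct,(.07,-.021,z),t(202,62)),
(ct,(-.098,.137,.115),t(28,253)),(ct,(-.098,-.137,.115),t(330,262)),(ct,(.098,-.137,.115),t(340,45)),(ct,(.098,.137,.115),t(38,40)),
(cs,(-.098,-.137,.115),s(230,137)),(cs,(.098,-.137,.115),s(408,182)),(cs,(.098,.137,.115),s(490,45)),(cs,(-.098,.137,.115),s(335,12)),
(cs,(-.01,-.021,.16),s(355,63)),(cs,(.07,-.021,.16),s(420,75)),(cs,(-.01,.021,.16),s(372,32)),(cs,(.07,.021,.16),s(436,45)),
(cs,(-.06,-.028,.1465),s(305,62))]
fit(L,[.55,.2,0])
print(unproj(ct,[t(515,48),t(762,43),t(515,60),t(522,268)],.045))
print(unproj(ct,[t(540,90),t(708,90),t(540,237),t(712,235)],.065))
print(unproj(ct,[t(605,237),t(640,237),t(605,290),t(640,290)],.075))
print(unproj(ct,[t(205,205)],.1465))
E
```

```text
[0.5204 0.1992 3.2868] [[3.5, 0.7], [3.4, 0.5], [0.2, -0.9], [0.8, -0.6], [-1.9, -0.5], [0.5, -0.7], [-0.4, 0.0], [-0.7, -0.8], [-0.9, -2.8], [0.5, -1.7], [0.6, -0.6], [-1.7, -1.9], [-1.1, -2.6], [1.6, -0.8], [-1.9, 1.4], [0.6, 2.6], [-0.2, -1.1]]
[[ 0.65670798 -0.09529929  0.045     ]
 [ 0.68150703 -0.32782974  0.045     ]
 [ 0.64502874 -0.09608709  0.045     ]
 [ 0.4482262  -0.11587193  0.045     ]]
[[ 0.61274498 -0.1199186   0.065     ]
 [ 0.62599088 -0.27548519  0.065     ]
 [ 0.47489497 -0.12886798  0.065     ]
 [ 0.48990098 -0.28540649  0.065     ]]
[[ 0.47806078 -0.1868231   0.075     ]
 [ 0.48072144 -0.21849685  0.075     ]
 [ 0.42971747 -0.1896286   0.075     ]
 [ 0.43234983 -0.22111641  0.075     ]]
[[0.46407981 0.16976237 0.1465    ]]
```

```bash
cat > go.py <<'E'
import sys; from h import *
# usage: go.py x y z [yaw]  -> shares
s=r.get_state(); a=[float(v) for v in sys.argv[1:]]
M=R.from_euler("xyz",s["eef_rot"],degrees=True).as_matrix()
print("shift",np.round(M.T@(np.array(a[:3])-s["tcp_pos"])/.25,3), end=" ")
if len(a)>3: print("turn",round((-(a[3]-s["eef_rot"][2])+180)%360/60-3,3))
print(np.round(s["tcp_pos"],4),np.round(s["eef_rot"],2),s["time_s"])
E
python3 go.py .40 -.2 .40 -176.7; python3 go.py .47 .17 .34 -176.7
```

```text
shift [-1.219  1.39  -0.798] turn 0.287
[ 0.2362 -0.632   0.2001] [ 1.7994e+02 -1.0000e-02 -1.5951e+02] 0.2
shift [-1.999  2.678 -0.557] turn 0.287
[ 0.2362 -0.632   0.2001] [ 1.7994e+02 -1.0000e-02 -1.5951e+02] 0.2
```

Request:
step_arm(plan=[[0,0,-0.15,0,60],[-0.1,0.1,-0.3,0.1,60],[-0.25,0.25,-0.45,0.2,60],[-0.35,0.35,-0.6,0.287,60],[-0.45,0.45,-0.6,0.287,60],[-0.55,0.55,-0.6,0.287,60],[-0.65,0.65,-0.6,0.287,60],[-0.75,0.75,-0.6,0.287,60],[-0.85,0.85,-0.6,0.287,60],[-0.95,0.95,-0.6,0.287,60],[-1,1,-0.6,0.287,60]])

```text
time_s: 1.12
tcp_pos: [0.3839, -0.3073, 0.3511]
eef_rot: [180.0, 0.1, -176.6]
contact_force: [-0.2, -0.1, 0.1]
gripper_width: 0.0601
gripper_force: 0.0
```

```bash
python3 go.py .47 .17 .33 -176.7
```

```text
shift [-0.457  1.885  0.086] turn 0.002
[ 0.3839 -0.3073  0.3511] [ 1.7998e+02  9.0000e-02 -1.7661e+02] 1.1167
```

Request:
step_arm(plan=[[-0.05,0.15,0,0,60],[-0.1,0.3,0,0,60],[-0.14,0.45,0,0,60],[-0.18,0.6,0,0,60],[-0.22,0.75,0,0,60],[-0.22,0.9,0,0,60],[-0.22,1,0,0,60],[-0.22,1,0,0,60]])

```text
time_s: 1.78
tcp_pos: [0.4233, -0.0544, 0.3508]
eef_rot: [179.9, 0.0, -176.5]
contact_force: [-0.6, -1.1, 0.7]
gripper_width: 0.0599
gripper_force: 0.0
```

Request:
step_arm(plan=[[-0.05,0.15,0,0,60],[-0.1,0.3,0,0,60],[-0.14,0.45,0,0,60],[-0.18,0.6,0,0,60],[-0.22,0.75,0,0,60],[-0.23,0.88,0.08,0,60],[-0.23,0.88,0.08,0,60],[-0.23,0.88,0.08,0,60]])

```text
time_s: 2.45
tcp_pos: [0.4679, 0.1661, 0.329]
eef_rot: [-179.9, -0.2, -176.6]
contact_force: [0.4, -0.1, 0.3]
gripper_width: 0.0603
gripper_force: 0.0
```

```bash
python3 go.py .47 .17 .33 -176.7; python3 - <<'E'
from h import *
c=cam("wrist"); import pickle; pickle.dump(c,open("w1.pkl","wb"))
im=eyes.capture("wrist"); s=eyes.capture("side")
crop(im,0,560,0,420,1.4,"pics/w1.png")
crop(s,150,420,0,260,2.2,"pics/s2.png")
E
```

```text
shift [-0.009  0.015 -0.004] turn 0.002
[0.4679 0.1661 0.329 ] [-1.7989e+02 -1.7000e-01 -1.7658e+02] 2.45
```

View pics/w1.png

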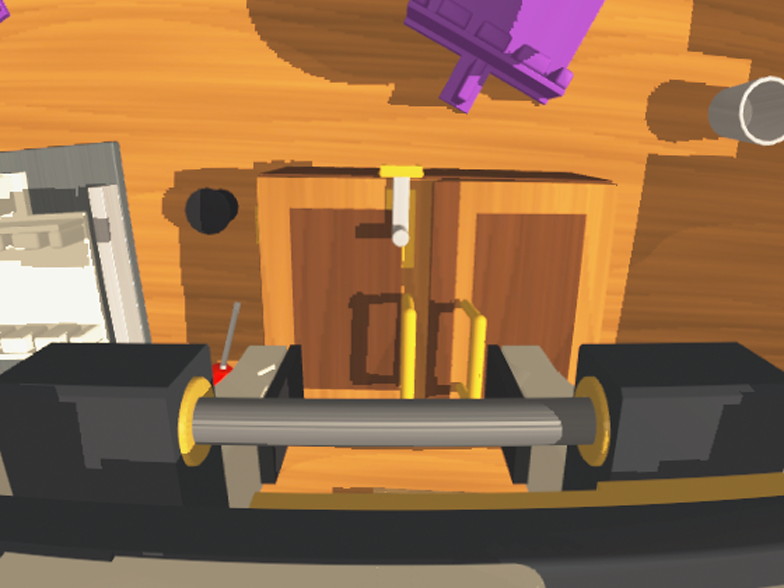

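View pics/s2.png

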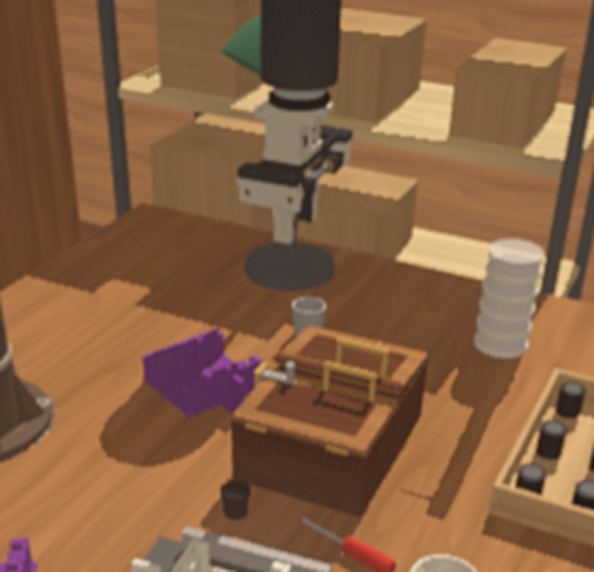

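Wrist view: post top at (400,237), passive bar's near end (408,308), active bar's near end (479,318), keeper (402,171). Locker corners are about (259,179) and (613,183). The gripper body is wide along its closing line.

```bash
python3 - <<'E'
from fit import *
import pickle; c=pickle.load(open("w1.pkl","rb")); w=lambda x,y:(x/1.4,y/1.4)
print("post",unproj(c,[w(400,237)],.1465))
print("bars near end,last",unproj(c,[w(408,306),w(408,395),w(479,315),w(475,395)],.158))
print("corners",unproj(c,[w(259,179),w(613,183)],.115))
L=[(c,(-.06,-.028,.1465),w(400,237)),(c,(-.098,-.137,.115),w(259,179)),(c,(-.098,.137,.115),w(613,183)),(c,(-.012,-.021,.155),w(408,306)),(c,(-.012,.021,.155),w(479,315))]
p=fit(L,[.52,.2,.05])
E
```

```text
post [[0.46177321 0.17040365 0.1465    ]]
bars near end,last [[0.50868146 0.17892624 0.158     ]
 [0.57839617 0.18365409 0.158     ]
 [0.51238047 0.2299214  0.158     ]
 [0.57554655 0.2337438  0.158     ]]
corners [[0.42954806 0.06269787 0.115     ]
 [0.41561698 0.32979274 0.115     ]]
[0.5207 0.2017 2.9513] [[0.3, 0.4], [-2.6, 0.2], [3.3, 0.4], [1.1, 0.2], [-7.7, -5.9]]
```

```bash
python3 go.py .549 .2305 .20 -177; python3 go.py .549 .2305 .145 -177;  python3 - <<'E'
import numpy as np
# arc offsets relative to theta0 in (tool y, tool z) shares /0.25
f=lambda t:np.array([137-126.3*np.cos(np.radians(23.3)+t),105+126.3*np.sin(np.radians(23.3)+t)])
for t0 in(0.,.1):
  for t in np.arange(.15,1.71,.12): d=(f(t)-f(t0))/250; print(t0,round(t,2),np.round([d[0],-d[1]],3))
E
```

```text
shift [-0.337  0.244  0.523] turn 0.005
[0.4685 0.1647 0.3308] [-179.97   -0.   -176.7 ] 2.55
shift [-0.337  0.245  0.743] turn 0.005
[0.4685 0.1647 0.3308] [-179.97   -0.   -176.7 ] 2.55
0.0 0.15 [ 0.035 -0.067]
0.0 0.27 [ 0.07  -0.117]
0.0 0.39 [ 0.111 -0.161]
0.0 0.51 [ 0.157 -0.201]
0.0 0.63 [ 0.207 -0.235]
0.0 0.75 [ 0.261 -0.263]
0.0 0.87 [ 0.318 -0.284]
0.0 0.99 [ 0.376 -0.298]
0.0 1.11 [ 0.437 -0.305]
0.0 1.23 [ 0.497 -0.304]
0.0 1.35 [ 0.557 -0.297]
0.0 1.47 [ 0.616 -0.282]
0.0 1.59 [ 0.673 -0.26 ]
0.0 1.71 [ 0.726 -0.232]
0.1 0.15 [ 0.013 -0.022]
0.1 0.27 [ 0.048 -0.071]
0.1 0.39 [ 0.089 -0.116]
0.1 0.51 [ 0.134 -0.156]
0.1 0.63 [ 0.185 -0.19 ]
0.1 0.75 [ 0.238 -0.217]
0.1 0.87 [ 0.295 -0.238]
0.1 0.99 [ 0.354 -0.252]
0.1 1.11 [ 0.414 -0.259]
0.1 1.23 [ 0.475 -0.259]
0.1 1.35 [ 0.535 -0.251]
0.1 1.47 [ 0.594 -0.237]
0.1 1.59 [ 0.65  -0.215]
0.1 1.71 [ 0.704 -0.187]
```

Request:
step_arm(plan=[[-0.15,0.1,0.05,0,30],[-0.28,0.2,0.1,0,30],[-0.337,0.244,0.25,0,30],[-0.337,0.244,0.4,0,30],[-0.337,0.244,0.52,0,30],[-0.337,0.244,0.62,0,30],[-0.337,0.244,0.7,0,30],[-0.337,0.244,0.74,0,30],[-0.337,0.244,0.74,0,30]], newtons=20)

```text
time_s: 3.3
tcp_pos: [0.5485, 0.2292, 0.1441]
eef_rot: [-179.9, -0.1, -176.8]
contact_force: [-0.5, -0.4, 0.3]
gripper_width: 0.0301
gripper_force: 0.0
```

Request:
step_arm(plan=[[0,0,0,0,0],[0,0,0,0,0],[0,0,0,0,0],[0,0,0,0,0],[0,0,0,0,0]], newtons=20)

```text
time_s: 3.72
tcp_pos: [0.5494, 0.2309, 0.1468]
eef_rot: [180.0, 0.1, -176.7]
contact_force: [-0.9, -2.0, 1.5]
gripper_width: 0.0033
gripper_force: 0.9
```

Request:
step_arm(plan=[[0,0,0,0,0],[0,0,0,0,0],[0,0,0,0,0]])

```text
time_s: 3.97
tcp_pos: [0.5492, 0.2308, 0.146]
eef_rot: [-180.0, 0.0, -176.7]
contact_force: [0.6, -1.3, 1.7]
gripper_width: 0.0003
gripper_force: 0.9
```

```bash
python3 - <<'E'
from h import *
im=eyes.capture("wrist"); crop(im,0,560,0,420,1.4,"pics/w2.png")
E
```

```text
(no output)
```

View pics/w2.png

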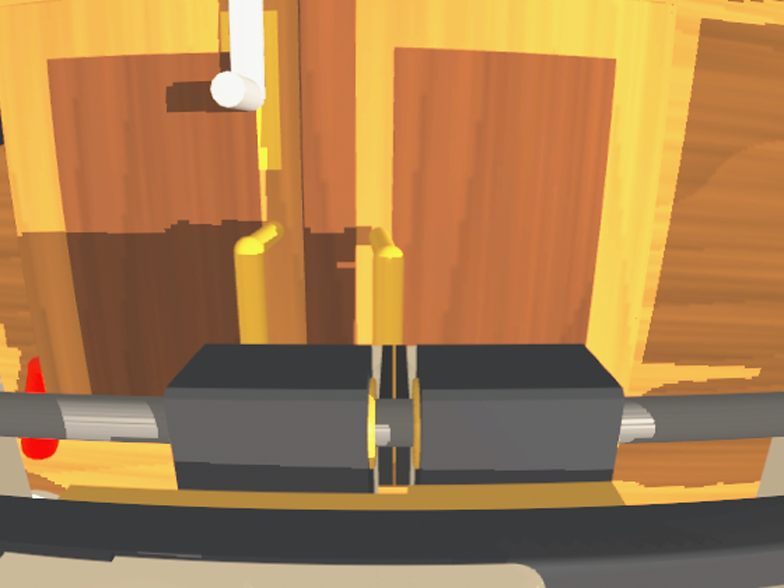

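Fingers are shut to 0 over the active bar: its near end is at (390,250), in line with the finger seam, passive end (250,245), post (235,90). The finger carriages do move with the jaws, so the hand is narrower when shut. I'll triangulate.

```bash
python3 - <<'E'
from h import *
import pickle; a=pickle.load(open("w1.pkl","rb")); b=cam("wrist")
def tri(p,q):
    def ray(c,p):
        P=unproj(c,[(p[0]/1.4,p[1]/1.4)],[.1])[0]; o=-c["W"][:3,:3].T@c["W"][:3,3]; d=P-o; return o,d/np.linalg.norm(d)
    (o1,d1),(o2,d2)=ray(a,p),ray(b,q); t=np.linalg.lstsq(np.c_[d1,-d2],o2-o1,rcond=None)[0]
    x,y=o1+t[0]*d1,o2+t[1]*d2; print(np.round((x+y)/2,4),np.round(np.linalg.norm(x-y),4))
tri((479,315),(390,250)); tri((408,306),(249,243)); tri((400,237),(233,90))
E
```

```text
[0.51   0.2283 0.1658] 0.0006
[0.513  0.179  0.1487] 0.0026
[0.4625 0.1708 0.1406] 0.0008
```

```bash
python3 - <<'E'
from h import *
im=eyes.capture("side"); cs=cam("side"); tcp=r.get_state()["tcp_pos"]; p=proj(cs,[tcp,tcp+[0,0,.019],[.549,.229,.155],[.509,.227,.155]]); print(p)
crop(im,260,360,90,190,6,"pics/s3.png"); print((p-[260,90])*6)
E
```

```text
[[314.75277053 162.34565954]
 [315.1247733  157.21491534]
 [314.65330929 160.13414684]
 [302.89921735 157.34691437]]
[[328.51662317 434.07395721]
 [330.74863978 403.28949203]
 [327.91985574 420.80488103]
 [257.39530412 404.08148624]]
```

View pics/s3.png

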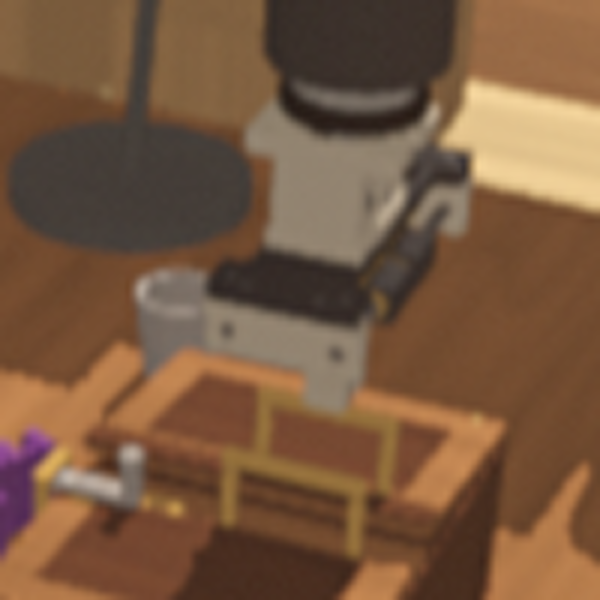

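Request:
step_arm(plan=[[0,0.01,-0.03,0,0],[0,0.02,-0.06,0,0],[0,0.03,-0.09,0,0],[0,0.03,-0.09,0,0]])

```text
time_s: 4.4
tcp_pos: [0.5496, 0.2397, 0.1704]
eef_rot: [179.9, 0.2, -176.7]
contact_force: [0.6, 1.1, -0.0]
gripper_width: 0.0004
gripper_force: 0.0
```

```bash
python3 - <<'E'
from h import *
im=eyes.capture("side"); w=eyes.capture("wrist")
a=cv2.resize(im[90:190,260:360,::-1],None,fx=4,fy=4,interpolation=cv2.INTER_CUBIC); b=cv2.resize(w[120:400,180:380,::-1],(286,400))
cv2.imwrite("pics/c4.png",np.hstack([a,b])); print(r.get_state()["tcp_pos"])
E
```

```text
[0.54871781 0.23892099 0.16869331]
```

View pics/c4.png

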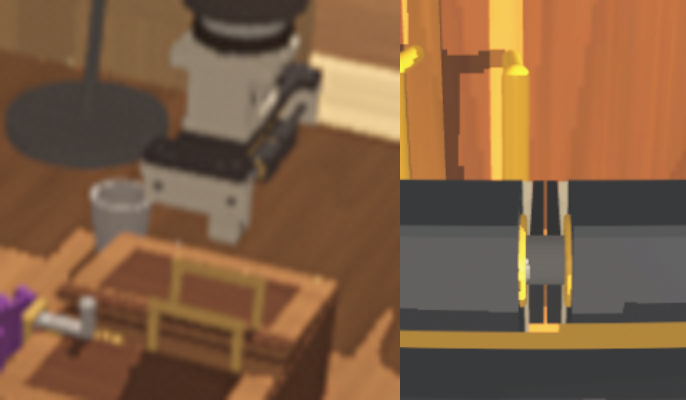

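```bash
python3 - <<'E'
from h import *
cs=cam("side"); t=r.get_state()["tcp_pos"]
print((proj(cs,[t,t+[0,0,.019],t+[-.0095,-.01,0],t+[.0095,-.01,0],t+[0,-.02,0]])-[260,90])*4)
for z in (.155,.165,.175,.185): print(z,((proj(cs,[[.511,.2283,z],[.5905,.2325,z]])-[260,90])*4).round(0).tolist())
cw=cam("wrist"); print("tcp in wrist",proj(cw,[t,[.511,.2283,.16]]).round(0), "crop scale 1.43 offs 180,120")
E
```

```text
[[224.26168564 259.87886498]
 [225.79860792 239.01102804]
 [208.24730076 262.69382264]
 [230.43953784 268.55247811]
 [214.32150361 271.4123091 ]]
0.155 [[175.0, 269.0], [269.0, 291.0]]
0.165 [[175.0, 258.0], [270.0, 281.0]]
0.175 [[176.0, 248.0], [271.0, 270.0]]
0.185 [[176.0, 237.0], [272.0, 259.0]]
tcp in wrist [[280. 244.]
 [264. 168.]] crop scale 1.43 offs 180,120
```

Request:
step_arm(plan=[[0,-0.06,0,0,0],[0,-0.06,0.01,0,0],[0,-0.06,0.015,0,0],[0,-0.06,0.02,0,0],[0,-0.06,0.02,0,0]])

```text
time_s: 4.92
tcp_pos: [0.5493, 0.2232, 0.1626]
eef_rot: [-180.0, -0.0, -176.7]
contact_force: [0.7, -0.7, 0.8]
gripper_width: 0.0003
gripper_force: 0.0
```

Request:
step_arm(plan=[[0,0,0.01,0,0],[0,0,0.02,0,0],[0,0,0.02,0,0]])

```text
time_s: 5.17
tcp_pos: [0.5491, 0.2234, 0.1574]
eef_rot: [-180.0, -0.0, -176.7]
contact_force: [0.0, 0.6, 0.0]
gripper_width: 0.0003
gripper_force: 0.0
```

Request:
step_arm(plan=[[0,0,0.01,0,0],[0,0,0.02,0,0],[0,0,0.02,0,0]])

```text
time_s: 5.42
tcp_pos: [0.5491, 0.2233, 0.1525]
eef_rot: [-180.0, -0.0, -176.7]
contact_force: [-0.7, 0.2, -0.4]
gripper_width: 0.0005
gripper_force: 0.0
```

Request:
step_arm(plan=[[0,0,0.01,0,0],[0,0,0.02,0,0],[0,0,0.02,0,0]])

```text
time_s: 5.67
tcp_pos: [0.5491, 0.2232, 0.1475]
eef_rot: [-180.0, -0.0, -176.7]
contact_force: [0.3, 0.4, -0.5]
gripper_width: 0.0008
gripper_force: 0.0
```

Request:
step_arm(plan=[[0,0,0.01,0,0],[0,0,0.02,0,0],[0,0,0.02,0,0]])

```text
time_s: 5.92
tcp_pos: [0.5494, 0.223, 0.1428]
eef_rot: [-180.0, -0.0, -176.7]
contact_force: [0.4, -1.0, 0.5]
gripper_width: 0.0009
gripper_force: 0.2
```

Request:
step_arm(plan=[[0,0,0.01,0,0],[0,0,0.02,0,0],[0,0,0.02,0,0]])

```text
time_s: 6.17
tcp_pos: [0.5493, 0.2234, 0.1376]
eef_rot: [180.0, -0.0, -176.7]
contact_force: [1.1, -0.3, 0.0]
gripper_width: 0.0004
gripper_force: 0.0
```

```bash
cat > comp.py <<'E'
import sys
from h import *
n=sys.argv[1]
sd,w,t=eyes.capture("side"),eyes.capture("wrist"),eyes.capture("top")
tc=r.get_state()["tcp_pos"]
def rs(im,x0,x1,y0,y1,W,H): return cv2.resize(im[y0:y1,x0:x1,::-1],(W,H),interpolation=cv2.INTER_CUBIC)
sx,sy=[int(float(v)) for v in sys.argv[2:4]] if len(sys.argv)>3 else (260,90)
tx,ty=[int(float(v)) for v in sys.argv[4:6]] if len(sys.argv)>5 else (165,165)
a=rs(sd,sx,sx+100,sy,sy+75,480,360); b=rs(t,tx,tx+100,ty,ty+75,320,240); c=rs(w,0,560,0,420,480,240)
out=np.zeros((600,800,3),np.uint8); out[:360,:480]=a; out[:240,480:]=b; out[360:,:480]=c; out[240:600,480:]=rs(w,180,420,150,420,320,360)
cv2.imwrite(f"pics/{n}.png",out); np.savez(f"{n}.npz",sd=sd,w=w,t=t)
print("tcp side",(proj(cam("side"),[tc])-[sx,sy])*4.8,"tcp wrist",proj(cam("wrist"),[tc]))
E
python3 comp.py k1
```

```text
tcp side [[258.03220934 362.51021448]] tcp wrist [[279.86535164 243.52775967]]
```

View pics/k1.png

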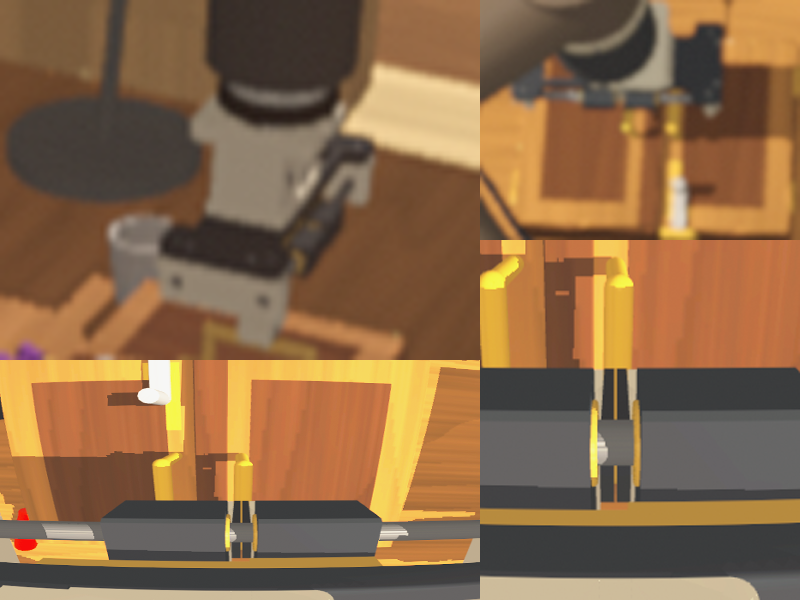

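Request:
step_arm(plan=[[0,0,0.01,0,0],[0,0,0.015,0,0],[0,0,0.015,0,0]])

```text
time_s: 6.57
tcp_pos: [0.5495, 0.2233, 0.1344]
eef_rot: [-180.0, 0.0, -176.7]
contact_force: [-0.2, -1.0, 1.0]
gripper_width: 0.0007
gripper_force: 0.5
```

Request:
step_arm(plan=[[0,0,0.01,0,0],[0,0,0.015,0,0],[0,0,0.015,0,0]])

```text
time_s: 6.82
tcp_pos: [0.5498, 0.2233, 0.1337]
eef_rot: [180.0, 0.1, -176.7]
contact_force: [-8.2, -2.6, 21.9]
gripper_width: 0.0003
gripper_force: 10.8
```

Request:
step_arm(plan=[[0,0,0.01,0,0],[0,0,0.015,0,0],[0,0,0.015,0,0]])

```text
time_s: 7.07
tcp_pos: [0.5502, 0.2233, 0.1332]
eef_rot: [180.0, 0.2, -176.6]
contact_force: [-17.2, -4.1, 43.3]
gripper_width: 0.0004
gripper_force: 21.6
```

Contact came at a TCP z of 0.134 on the bar top (0.160), so the real fingertips sit about 25 mm above the reported TCP. I'll use that offset from here.

Request:
step_arm(plan=[[0,0,-0.04,0,0],[0,0,-0.08,0,24],[0,0,-0.08,0,24],[0,0,-0.08,0,24],[0,0,-0.08,0,24],[0,0,-0.04,0,24],[0,0,0,0,24],[0,0,0.04,0,24],[0,0,0.08,0,24],[0,0,0.08,0,24]], newtons=20)

```text
time_s: 7.9
tcp_pos: [0.5478, 0.2223, 0.1035]
eef_rot: [-179.9, -0.2, -176.8]
contact_force: [-0.5, 0.3, -0.7]
gripper_width: 0.0239
gripper_force: 0.0
```

Request:
step_arm(plan=[[0,0,0,0,0],[0,0,0,0,0],[0,0,0,0,0],[0,0,0,0,0]])

```text
time_s: 8.23
tcp_pos: [0.5498, 0.2228, 0.1074]
eef_rot: [-180.0, 0.0, -176.7]
contact_force: [2.3, -3.0, -0.5]
gripper_width: 0.0093
gripper_force: 20.0
```

Request:
step_arm(plan=[[0,0.035,-0.067,0,0],[0,0.07,-0.117,0,0],[0,0.111,-0.161,0,0],[0,0.157,-0.201,0,0],[0,0.207,-0.235,0,0],[0,0.261,-0.263,0,0],[0,0.318,-0.284,0,0],[0,0.376,-0.298,0,0],[0,0.437,-0.305,0,0],[0,0.497,-0.304,0,0],[0,0.557,-0.297,0,0],[0,0.557,-0.297,0,0]])

```text
time_s: 9.23
tcp_pos: [0.5434, 0.3653, 0.1832]
eef_rot: [179.9, 0.3, -176.6]
contact_force: [3.5, 1.9, 4.8]
gripper_width: 0.0088
gripper_force: 20.0
```

Request:
step_arm(plan=[[0,0.03,0.007,0,0],[0,0.06,0.015,0,0],[0,0.09,0.025,0,0],[0,0.12,0.037,0,0],[0,0.15,0.05,0,0],[0,0.165,0.062,0,0],[0,0.165,0.062,0,0],[0,0.165,0.062,0,0]])

```text
time_s: 9.9
tcp_pos: [0.5414, 0.4032, 0.1683]
eef_rot: [180.0, 0.3, -176.7]
contact_force: [5.0, -4.2, 6.3]
gripper_width: 0.0094
gripper_force: 20.0
```

Request:
step_arm(plan=[[0,0,0,0,24],[0,0,0,0,24],[0,0,-0.1,0,24],[0,0,-0.25,0,24],[0,0,-0.4,0,24],[0,0,-0.5,0,24],[0,0,-0.5,0,30]])

```text
time_s: 10.48
tcp_pos: [0.5408, 0.4053, 0.2979]
eef_rot: [179.6, 0.4, -176.7]
contact_force: [-1.2, -0.2, 0.8]
gripper_width: 0.0269
gripper_force: 0.0
```

```bash
python3 go.py .462 .1705 .16 -177;python3 go.py .462 .1705 .103 -177
```

```text
shift [ 0.373 -0.923  0.543] turn 0.005
[0.5408 0.4053 0.2979] [ 179.62    0.43 -176.68] 10.4833
shift [ 0.375 -0.924  0.771] turn 0.005
[0.5408 0.4053 0.2979] [ 179.62    0.43 -176.68] 10.4833
```

Request:
step_arm(plan=[[0.05,-0.16,0,0,30],[0.12,-0.32,0,0,30],[0.18,-0.48,0,0,30],[0.25,-0.62,0,0,30],[0.32,-0.78,0,0,30],[0.375,-0.923,0.1,0,30],[0.375,-0.923,0.25,0,30],[0.375,-0.923,0.4,0,30],[0.375,-0.923,0.55,0,30],[0.375,-0.923,0.65,0,30],[0.375,-0.923,0.65,0,30]])

```text
time_s: 11.4
tcp_pos: [0.4553, 0.1658, 0.1233]
eef_rot: [-179.8, -0.4, -176.8]
contact_force: [-1.3, 0.1, 0.5]
gripper_width: 0.0303
gripper_force: 0.0
```

```bash
python3 go.py .462 .1705 .103 -177
```

```text
shift [-0.028  0.018  0.081] turn 0.004
[0.4553 0.1658 0.1233] [-179.78   -0.43 -176.79] 11.4
```

Request:
step_arm(plan=[[0,0,0.02,0,30],[0,0,0.03,0,30],[0,0,0.03,0,30]])

```text
time_s: 11.65
tcp_pos: [0.4595, 0.1687, 0.1218]
eef_rot: [179.9, 0.1, -176.7]
contact_force: [-0.2, -1.6, 0.7]
gripper_width: 0.0297
gripper_force: 0.0
```

```bash
python3 go.py .462 .1705 .103 -177
```

```text
shift [-0.01   0.007  0.075] turn 0.005
[0.4595 0.1687 0.1218] [ 1.7993e+02  9.0000e-02 -1.7670e+02] 11.65
```

Lower, grip, then draw the bolt 23 mm along +x (tool -x).

Request:
step_arm(plan=[[-0.01,0.007,0.04,0,30],[-0.01,0.007,0.075,0,30],[-0.01,0.007,0.075,0,0],[-0.01,0.007,0.075,0,0],[-0.01,0.007,0.075,0,0],[-0.01,0.007,0.075,0,0],[-0.01,0.007,0.075,0,0]], newtons=25)

```text
time_s: 12.23
tcp_pos: [0.4613, 0.1698, 0.1021]
eef_rot: [180.0, 0.0, -176.7]
contact_force: [1.6, -0.6, -1.4]
gripper_width: 0.0109
gripper_force: 25.0
```

Request:
step_arm(plan=[[-0.02,0,0,0,0],[-0.045,0,0,0,0],[-0.07,0,0,0,0],[-0.09,0,0,0,0],[-0.1,0,0,0,0],[-0.1,0,0,0,0],[-0.1,0,0,0,0]])

```text
time_s: 12.82
tcp_pos: [0.4843, 0.1707, 0.1018]
eef_rot: [-180.0, -0.2, -176.8]
contact_force: [-14.6, 2.8, 12.0]
gripper_width: 0.0114
gripper_force: 25.0
```

Request:
step_arm(plan=[[0,0,0,0,30],[0,0,0,0,30],[0,0,0,0,30],[0,0,-0.1,0,30],[0,0,-0.2,0,30],[0,0,-0.26,0,30],[-0.1,0.02,-0.26,0,30],[-0.22,0.03,-0.26,0,30],[-0.27,0.025,-0.26,0,30],[-0.27,0.025,-0.15,0,30],[-0.27,0.025,-0.15,0,30]])

```text
time_s: 13.73
tcp_pos: [0.552, 0.1801, 0.135]
eef_rot: [-179.9, -0.3, -176.8]
contact_force: [-1.8, -0.4, -2.3]
gripper_width: 0.0301
gripper_force: 0.0
```

```bash
python3 go.py .5517 .1811 .107 -177
```

```text
shift [0.    0.004 0.112] turn 0.003
[0.552  0.1801 0.135 ] [-179.88   -0.3  -176.83] 13.7333
```

Request:
step_arm(plan=[[0,0.004,0.06,0,30],[0,0.004,0.11,0,30],[0,0.004,0.11,0,30],[0,0.004,0.11,0,0],[0,0.004,0.11,0,0],[0,0.004,0.11,0,0],[0,0.004,0.11,0,0],[0,0.004,0.11,0,0]], newtons=20)

```text
time_s: 14.4
tcp_pos: [0.5535, 0.1809, 0.1131]
eef_rot: [-179.9, 0.0, -176.7]
contact_force: [1.6, -6.6, 1.9]
gripper_width: 0.0089
gripper_force: 20.0
```

Request:
step_arm(plan=[[0,-0.035,-0.067,0,0],[0,-0.07,-0.117,0,0],[0,-0.111,-0.161,0,0],[0,-0.157,-0.201,0,0],[0,-0.207,-0.235,0,0],[0,-0.261,-0.263,0,0],[0,-0.318,-0.284,0,0],[0,-0.376,-0.298,0,0],[0,-0.437,-0.305,0,0],[0,-0.497,-0.304,0,0],[0,-0.557,-0.297,0,0],[0,-0.557,-0.297,0,0]])

```text
time_s: 15.4
tcp_pos: [0.5606, 0.041, 0.1879]
eef_rot: [-180.0, 0.0, -176.8]
contact_force: [-4.3, -3.1, 6.5]
gripper_width: 0.0089
gripper_force: 20.0
```

Request:
step_arm(plan=[[0,-0.03,0.007,0,0],[0,-0.06,0.015,0,0],[0,-0.09,0.025,0,0],[0,-0.12,0.037,0,0],[0,-0.15,0.05,0,0],[0,-0.165,0.062,0,0],[0,-0.165,0.062,0,0],[0,-0.165,0.062,0,0]])

```text
time_s: 16.07
tcp_pos: [0.5624, 0.0005, 0.1715]
eef_rot: [-179.9, -0.1, -176.8]
contact_force: [-3.8, -4.5, 2.8]
gripper_width: 0.0092
gripper_force: 20.0
```

Request:
step_arm(plan=[[0,0,0,0,24],[0,0,0,0,24],[0,0,-0.1,0,24],[0,0,-0.25,0,24],[0,0,-0.4,0,24],[0,0,-0.55,0,24],[0,0.1,-0.6,0,24],[0.06,0.25,-0.64,0,24],[0.12,0.4,-0.64,0,24],[0.18,0.55,-0.64,0,24],[0.22,0.7,-0.64,0,24],[0.28,0.78,-0.64,0,24]])

```text
time_s: 17.07
tcp_pos: [0.4818, 0.1959, 0.3309]
eef_rot: [179.9, 0.1, -176.6]
contact_force: [0.7, -0.4, 1.5]
gripper_width: 0.0241
gripper_force: 0.0
```

Request:
step_arm(plan=[[0,0,0,0,24],[0,0,0,0,24],[0,0,0,0,24]])

```text
time_s: 17.32
tcp_pos: [0.4825, 0.1928, 0.3311]
eef_rot: [180.0, 0.0, -176.7]
contact_force: [0.1, 0.1, -0.2]
gripper_width: 0.024
gripper_force: 0.0
```

```bash
python3 - <<'E'
from h import *
import pickle
c=cam("wrist"); pickle.dump(c,open("w5.pkl","wb")); print(r.get_state()["tcp_pos"],r.get_state()["eef_rot"])
w,t=eyes.capture("wrist"),eyes.capture("top")
out=np.zeros((600,784,3),np.uint8)
out[:350]=cv2.resize(w[:250,:,::-1],(784,350),interpolation=cv2.INTER_CUBIC)
out[350:,:784]=cv2.resize(t[180:255,160:395,::-1],(784,250),interpolation=cv2.INTER_CUBIC)
cv2.imwrite("pics/w5.png",out)
E
```

```text
[0.48250617 0.19284913 0.33105854] [ 1.79978420e+02  4.35491704e-02 -1.76666275e+02]
```

View pics/w5.png

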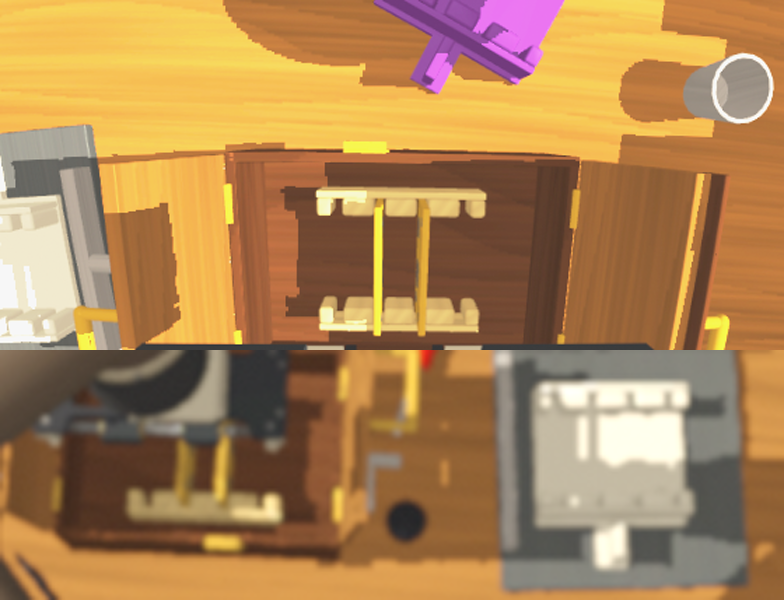

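Two plates only, in the inner slots (tops at columns 378 and 422), and both leaves stand open. The carrier is unmoved, with its fin at (610,547) in the lower panel. Next is the carrier.

Request:
step_arm(plan=[[0.02,-0.16,0,0,40],[0.04,-0.32,0,0,40],[0.06,-0.48,0,0,40],[0.08,-0.64,0,0,40],[0.1,-0.8,0,0,40],[0.12,-0.95,0,0,40],[0.12,-1,0,0,40],[0.12,-1,0,0,40]])

```text
time_s: 18.08
tcp_pos: [0.4664, -0.0623, 0.3309]
eef_rot: [-180.0, 0.0, -177.0]
contact_force: [-0.3, 0.1, -0.5]
gripper_width: 0.04
gripper_force: 0.0
```

Request:
step_arm(plan=[[0,-0.16,0,0,40],[0,-0.32,0,0,40],[0,-0.48,0,0,40],[0,-0.56,0.1,-0.02,40],[0,-0.56,0.2,-0.02,40],[0,-0.56,0.3,-0.02,40],[0,-0.56,0.4,-0.02,40],[0,-0.56,0.5,-0.02,40],[0,-0.56,0.5,-0.02,40],[0,-0.56,0.5,-0.02,40]])

```text
time_s: 18.92
tcp_pos: [0.4742, -0.1987, 0.2052]
eef_rot: [-180.0, -0.2, -175.6]
contact_force: [0.7, -0.3, 0.5]
gripper_width: 0.0399
gripper_force: 0.0
```

```bash
python3 go.py .455 -.204 .025 -175.5; python3 - <<'E'
from h import *
import pickle
pickle.dump(cam("wrist"),open("w6.pkl","wb"))
w=eyes.capture("wrist"); crop(w,0,560,0,420,1.4,"pics/w6.png")
E
```

```text
shift [ 0.076 -0.015  0.721] turn -0.001
[ 0.4742 -0.1987  0.2052] [-1.8000e+02 -1.5000e-01 -1.7555e+02] 18.9167
```

View pics/w6.png

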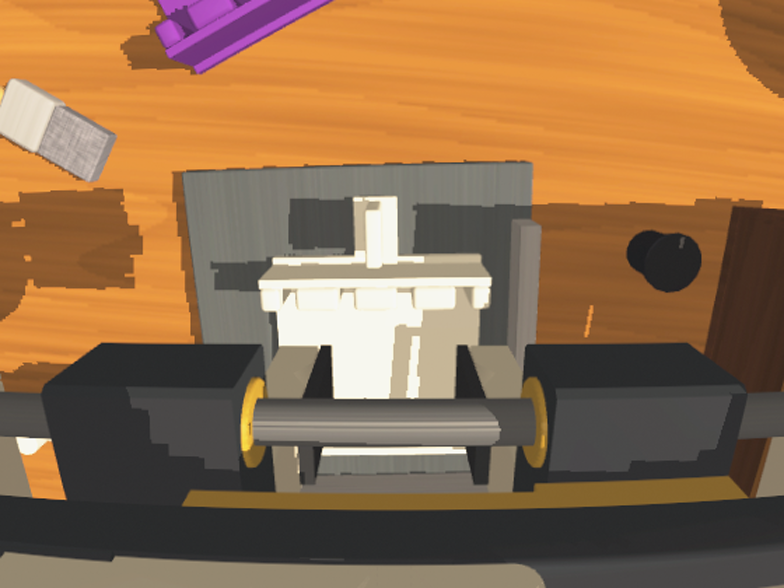

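Wrist view: fin top runs (374,209)-(374,267), the side-stop inner edge is (512,225)-(508,345), and the carrier's back edge is (262,283)-(490,280).

```bash
python3 - <<'E'
from fit import *
import pickle; c=pickle.load(open("w6.pkl","rb")); w=lambda x,y:(x/1.4,y/1.4)
for dz in (0,.009):
  print(dz,"fin",unproj(c,[w(374,209),w(374,267)],.075-dz)[:,:2].round(4).tolist(),"stop",unproj(c,[w(512,225),w(508,345)],.045-dz)[:,:2].round(4).tolist(),"teeth",unproj(c,[w(260,283),w(490,280)],.065-dz)[:,:2].round(4).tolist())
E
```

```text
0 fin [[0.4428, -0.2123], [0.4783, -0.2099]] stop [[0.45, -0.1215], [0.5347, -0.1125]] teeth [[0.4969, -0.2825], [0.4835, -0.1356]]
0.009 fin [[0.444, -0.2125], [0.4805, -0.2101]] stop [[0.4513, -0.1194], [0.5382, -0.1102]] teeth [[0.4996, -0.2847], [0.4858, -0.1337]]
```

Request:
step_arm(plan=[[0.03,-0.025,0.1,0,40],[0.052,-0.045,0.25,0,40],[0.052,-0.045,0.4,0,40],[0.052,-0.045,0.55,0,40],[0.052,-0.045,0.65,0,40],[0.052,-0.045,0.7,0,40],[0.052,-0.045,0.74,0,40],[0.052,-0.045,0.74,0,0],[0.052,-0.045,0.74,0,0],[0.052,-0.045,0.74,0,0],[0.052,-0.045,0.74,0,0],[0.052,-0.045,0.74,0,0]], newtons=20)

```text
time_s: 19.97
tcp_pos: [0.4636, -0.2107, 0.0219]
eef_rot: [-180.0, 0.1, -175.5]
contact_force: [-0.2, -2.1, 0.8]
gripper_width: 0.0125
gripper_force: 0.7
```

Request:
step_arm(plan=[[0,0,0,0,0],[0,0,0,0,0]])

```text
time_s: 20.13
tcp_pos: [0.4636, -0.2107, 0.0218]
eef_rot: [-180.0, 0.1, -175.5]
contact_force: [-1.6, 0.3, 8.0]
gripper_width: 0.0098
gripper_force: 20.0
```

```bash
python3 go.py .5037 -.1893 .02 -174; python3 go.py .497 -.193 .02 -174
```

```text
shift [-0.167  0.073  0.008] turn -0.025
[ 0.4636 -0.2107  0.0218] [-1.7997e+02  1.2000e-01 -1.7550e+02] 20.1333
shift [-0.139  0.06   0.008] turn -0.025
[ 0.4636 -0.2107  0.0218] [-1.7997e+02  1.2000e-01 -1.7550e+02] 20.1333
```

Gripped (9.8 mm). Slide toward the corner, then nudge against each stop.

Request:
step_arm(plan=[[-0.03,0.01,0,-0.01,0],[-0.06,0.025,0,-0.025,0],[-0.09,0.04,0,-0.025,0],[-0.12,0.05,0,-0.025,0],[-0.139,0.06,0,-0.025,0],[-0.139,0.06,0,-0.025,0],[-0.139,0.06,0,-0.025,0]])

```text
time_s: 20.72
tcp_pos: [0.495, -0.1935, 0.0217]
eef_rot: [-180.0, -0.1, -174.0]
contact_force: [-6.6, -2.3, 11.4]
gripper_width: 0.0097
gripper_force: 20.0
```

Request:
step_arm(plan=[[-0.01,0,0,0,0],[-0.02,0,0,0,0],[-0.02,0,0,0,0]])

```text
time_s: 20.97
tcp_pos: [0.497, -0.1934, 0.0216]
eef_rot: [-180.0, -0.4, -174.1]
contact_force: [-14.3, -2.9, 20.8]
gripper_width: 0.0099
gripper_force: 20.0
```

Request:
step_arm(plan=[[0,0.01,0,0,0],[0,0.02,0,0,0],[0,0.02,0,0,0]])

```text
time_s: 21.22
tcp_pos: [0.5003, -0.188, 0.0217]
eef_rot: [-180.0, -0.0, -174.0]
contact_force: [-2.1, -3.6, 8.0]
gripper_width: 0.0098
gripper_force: 20.0
```

Request:
step_arm(plan=[[0,0.01,0,0,0],[0,0.015,0,0,0],[0,0.015,0,0,0]])

```text
time_s: 21.47
tcp_pos: [0.4999, -0.1863, 0.0219]
eef_rot: [-179.8, -0.0, -174.0]
contact_force: [-2.0, -18.5, 4.0]
gripper_width: 0.0098
gripper_force: 20.0
```

Request:
step_arm(plan=[[-0.01,0,0,0,0],[-0.015,0,0,0,0],[-0.015,0,0,0,0]])

```text
time_s: 21.72
tcp_pos: [0.5004, -0.1865, 0.0216]
eef_rot: [-179.8, -0.4, -174.0]
contact_force: [-11.2, -19.3, 14.3]
gripper_width: 0.0102
gripper_force: 20.0
```

Request:
step_arm(plan=[[0,0.01,0,0,0],[0,0.01,0,0,0],[0,0.01,0,0,0]])

```text
time_s: 21.97
tcp_pos: [0.5003, -0.1863, 0.0219]
eef_rot: [-179.7, -0.3, -174.0]
contact_force: [-9.6, -35.1, 9.6]
gripper_width: 0.0097
gripper_force: 20.0
```

Request:
step_arm(plan=[[-0.01,0,0,0,0],[-0.01,0,0,0,0],[-0.01,0,0,0,0]])

```text
time_s: 22.22
tcp_pos: [0.5004, -0.1864, 0.0216]
eef_rot: [-179.7, -0.6, -174.1]
contact_force: [-14.1, -37.7, 14.3]
gripper_width: 0.0101
gripper_force: 20.0
```

Request:
step_arm(plan=[[0,-0.018,0,0,0],[-0.01,-0.018,0,0,0],[-0.02,-0.018,0,0,0],[-0.02,-0.018,0,0,0]], newtons=40)

```text
time_s: 22.55
tcp_pos: [0.5068, -0.1859, 0.0215]
eef_rot: [-180.0, -0.4, -174.1]
contact_force: [-16.0, -3.9, 20.3]
gripper_width: 0.0099
gripper_force: 40.0
```

Request:
step_arm(plan=[[-0.01,0,0,0,0],[-0.01,0,0,0,0],[-0.01,0,0,0,0]])

```text
time_s: 22.8
tcp_pos: [0.5073, -0.1858, 0.0215]
eef_rot: [-180.0, -0.6, -174.1]
contact_force: [-20.4, -6.0, 25.8]
gripper_width: 0.0095
gripper_force: 40.0
```

Request:
step_arm(plan=[[-0.01,0,-0.008,0,0],[-0.02,0,-0.008,0,0],[-0.02,0,-0.008,0,0]])

```text
time_s: 23.05
tcp_pos: [0.5076, -0.1857, 0.0215]
eef_rot: [179.9, -1.1, -174.2]
contact_force: [-27.4, -9.5, 20.1]
gripper_width: 0.0097
gripper_force: 40.0
```

Request:
step_arm(plan=[[-0.01,0,0,0,0],[-0.02,0,0,0,0],[-0.02,0,0,0,0]])

```text
time_s: 23.3
tcp_pos: [0.508, -0.1856, 0.0212]
eef_rot: [179.9, -1.5, -174.2]
contact_force: [-39.1, -10.3, 31.0]
gripper_width: 0.0097
gripper_force: 40.0
```

Request:
step_arm(plan=[[0.03,0.005,0,0,0],[0.03,0.015,0,0,0],[0.03,0.02,0,0,0],[0.03,0.02,0,0,0]])

```text
time_s: 23.63
tcp_pos: [0.5084, -0.1852, 0.0221]
eef_rot: [-179.7, -0.8, -174.1]
contact_force: [-13.9, -41.5, 2.8]
gripper_width: 0.0098
gripper_force: 40.0
```

Request:
step_arm(plan=[[0,-0.01,0,0,30],[0,-0.01,0,0,30],[0,-0.01,0,0,30],[0,-0.01,-0.15,0,30],[0,-0.01,-0.3,0,30],[0,-0.01,-0.45,0,30],[0,-0.01,-0.6,0,30],[0,-0.01,-0.75,0,30],[0,-0.01,-0.75,0,30]])

```text
time_s: 24.38
tcp_pos: [0.5207, -0.1818, 0.2189]
eef_rot: [-179.8, 0.7, -173.9]
contact_force: [1.5, 0.2, 0.3]
gripper_width: 0.0298
gripper_force: 0.0
```

```bash
python3 - <<'E'
from h import *
import pickle
s=r.get_state(); print(s["tcp_pos"],s["eef_rot"])
pickle.dump(cam("wrist"),open("w7.pkl","wb"))
w,t=eyes.capture("wrist"),eyes.capture("top")
out=np.zeros((600,784,3),np.uint8)
out[:350]=cv2.resize(w[:250,:,::-1],(784,350),interpolation=cv2.INTER_CUBIC)
out[350:,:300]=cv2.resize(t[175:255,300:396,::-1],(300,250),interpolation=cv2.INTER_CUBIC)
cv2.imwrite("pics/w7.png",out)
E
```

```text
[ 0.52067655 -0.18177336  0.21894788] [-179.7979016     0.72514455 -173.89750753]
```

View pics/w7.png

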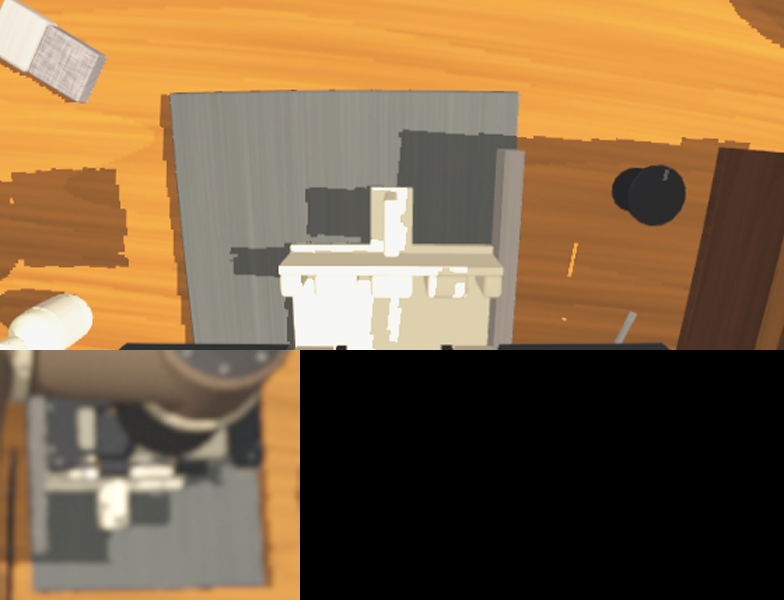

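The carrier sits against the side stop: its edge (503,262) meets the stop's inner edge, and the fin top runs (395,190)-(392,254).

```bash
python3 - <<'E'
from fit import *
import pickle; c=pickle.load(open("w7.pkl","rb")); c5=pickle.load(open("w5.pkl","rb")); w=lambda x,y:(x/1.4,y/1.4)
for dz in (0,.009):
  print(dz,"fin",unproj(c,[w(399,190),w(393,254)],.075-dz)[:,:2].round(4).tolist(),"stop",unproj(c,[w(497,151),w(493,330)],.045-dz)[:,:2].round(4).tolist(),"teeth",unproj(c,[w(280,270),w(503,269)],.065-dz)[:,:2].round(4).tolist())
  print("plates -19:",unproj(c5,[w(378,200),w(378,335)],.09-dz)[:,:2].round(4).tolist(),"+19",unproj(c5,[w(424,200),w(422,335)],.09-dz)[:,:2].round(4).tolist())
p=np.array([.5206,.2005]); a=np.radians(3.1); Rm=np.array([[np.cos(a),-np.sin(a)],[np.sin(a),np.cos(a)]])
for y in(-.019,.019): print(p+Rm@[0,y])
b=np.radians(6); Rb=np.array([[np.cos(b),-np.sin(b)],[np.sin(b),np.cos(b)]])
for cx in ([.598,-.176],):
  for y in (.019,-.057): print("slot",y,cx+Rb@[0,y])
E
python3 go.py .52 .18 .3 -177
```

```text
0 fin [[0.4804, -0.1827], [0.521, -0.1821]] stop [[0.4509, -0.1205], [0.5765, -0.1032]] teeth [[0.5422, -0.2555], [0.5256, -0.1083]]
plates -19: [[0.4589, 0.1795], [0.5745, 0.1853]] +19 [[0.4567, 0.2163], [0.5723, 0.2231]]
0.009 fin [[0.4814, -0.1826], [0.5231, -0.1819]] stop [[0.451, -0.1188], [0.5798, -0.1011]] teeth [[0.5448, -0.2573], [0.5277, -0.1062]]
plates -19: [[0.46, 0.1793], [0.578, 0.1852]] +19 [[0.4578, 0.2169], [0.5758, 0.2239]]
[0.5216275 0.1815278]
[0.5195725 0.2194722]
slot 0.019 [ 0.59601396 -0.15710408]
slot -0.057 [ 0.60395812 -0.23268775]
shift [-0.162  1.434 -0.349] turn 0.05
[ 0.5177 -0.1808  0.2125] [-180.      0.29 -173.97] 24.4833
```

Request:
step_arm(plan=[[0,0,-0.15,0,20],[0,0,-0.3,0,20],[0,0.05,-0.4,0.05,20],[0,0.2,-0.44,0.05,20],[0,0.36,-0.44,0.05,20],[-0.04,0.52,-0.44,0.05,20],[-0.07,0.68,-0.44,0.05,20],[-0.1,0.84,-0.44,0.05,20],[-0.1,1,-0.44,0.05,20],[-0.1,1,-0.44,0.05,20]])

```text
time_s: 25.32
tcp_pos: [0.5143, 0.0757, 0.3184]
eef_rot: [180.0, -0.1, -176.7]
contact_force: [-0.4, -1.4, 0.3]
gripper_width: 0.0203
gripper_force: 0.0
```

```bash
python3 go.py .5216 .182 .32 -177
```

```text
shift [-0.053  0.423 -0.006] turn 0.004
[0.5143 0.0757 0.3184] [ 1.7995e+02 -1.3000e-01 -1.7674e+02] 25.3167
```

Request:
step_arm(plan=[[-0.02,0.15,0,0.005,20],[-0.04,0.3,0,0.005,20],[-0.053,0.42,0,0.005,20],[-0.053,0.42,0.15,0.005,20],[-0.053,0.42,0.3,0.005,20],[-0.053,0.42,0.45,0.005,20],[-0.053,0.42,0.6,0.005,20],[-0.053,0.42,0.75,0.005,20],[-0.053,0.42,0.82,0.005,20],[-0.053,0.42,0.82,0.005,20],[-0.053,0.42,0.82,0.005,20]])

```text
time_s: 26.23
tcp_pos: [0.5221, 0.175, 0.114]
eef_rot: [-179.9, -0.2, -177.3]
contact_force: [0.4, 0.4, 0.9]
gripper_width: 0.0201
gripper_force: 0.0
```

```bash
python3 go.py .5216 .182 .05 -177
```

```text
shift [0.    0.029 0.256] turn -0.005
[0.5221 0.175  0.114 ] [-1.7988e+02 -1.5000e-01 -1.7729e+02] 26.2333
```

Request:
step_arm(plan=[[0,0.02,0,-0.004,20],[0,0.02,0.03,-0.004,20],[0,0.02,0.03,-0.004,20],[0,0.02,0.03,-0.004,20]])

```text
time_s: 26.57
tcp_pos: [0.5227, 0.1806, 0.1082]
eef_rot: [180.0, 0.0, -177.1]
contact_force: [-0.1, 0.3, 0.2]
gripper_width: 0.02
gripper_force: 0.0
```

```bash
python3 go.py .5216 .182 .05 -177
```

```text
shift [0.004 0.006 0.233] turn -0.001
[0.5227 0.1806 0.1082] [ 1.7996e+02  4.0000e-02 -1.7707e+02] 26.5667
```

Request:
step_arm(plan=[[0.002,0.006,0.08,0,20],[0.002,0.006,0.15,0,20],[0.002,0.006,0.2,0,20],[0.002,0.006,0.23,0,20],[0.002,0.006,0.23,0,20]])

```text
time_s: 26.98
tcp_pos: [0.5214, 0.1813, 0.0491]
eef_rot: [-179.9, -0.1, -177.1]
contact_force: [-0.4, 0.6, 0.3]
gripper_width: 0.0196
gripper_force: 0.0
```

Request:
step_arm(plan=[[0,0,0,0,0],[0,0,0,0,0],[0,0,0,0,0],[0,0,0,0,0]], newtons=30)

```text
time_s: 27.32
tcp_pos: [0.5227, 0.1821, 0.0512]
eef_rot: [180.0, 0.1, -177.1]
contact_force: [-0.7, 0.5, 2.5]
gripper_width: 0.0056
gripper_force: 30.0
```

Request:
step_arm(plan=[[0,0,-0.05,0,0],[0,0,-0.15,0,0],[0,0,-0.28,0,0],[0,0,-0.42,0,0],[0,0,-0.56,0,0],[0,0,-0.7,0,0],[0,0,-0.84,0,0],[0,0,-0.96,0,0],[0,0,-1,0,0],[0,0,-1,0,0]])

```text
time_s: 28.15
tcp_pos: [0.5231, 0.1824, 0.3038]
eef_rot: [179.8, 0.3, -177.1]
contact_force: [-0.2, -0.5, -2.2]
gripper_width: 0.0051
gripper_force: 30.0
```

Request:
step_arm(plan=[[0,0,-0.1,0,0],[0,-0.1,-0.14,0,0],[0,-0.24,-0.14,0,0],[0,-0.38,-0.14,0,0],[0,-0.52,-0.14,0,0],[-0.02,-0.66,-0.14,0,0],[-0.04,-0.8,-0.14,-0.02,0],[-0.06,-0.92,-0.14,-0.05,0],[-0.08,-1,-0.14,-0.05,0],[-0.08,-1,-0.14,-0.05,0],[-0.08,-1,-0.14,-0.05,0]])

```text
time_s: 29.07
tcp_pos: [0.5542, -0.0679, 0.3332]
eef_rot: [180.0, -0.2, -174.2]
contact_force: [-0.3, -0.2, -1.1]
gripper_width: 0.0058
gripper_force: 30.0
```

```bash
python3 go.py .5945 -.1572 .20 -174
```

```text
shift [-0.126 -0.372  0.532] turn -0.004
[ 0.5542 -0.0679  0.3332] [ 1.7998e+02 -1.7000e-01 -1.7423e+02] 29.0667
```

Request:
step_arm(plan=[[-0.04,-0.12,0,0,0],[-0.08,-0.24,0,0,0],[-0.126,-0.36,0,-0.003,0],[-0.126,-0.372,0.13,-0.003,0],[-0.126,-0.372,0.27,-0.003,0],[-0.126,-0.372,0.4,-0.003,0],[-0.126,-0.372,0.53,-0.003,0],[-0.126,-0.372,0.6,-0.003,0],[-0.126,-0.372,0.6,-0.003,0],[-0.126,-0.372,0.6,-0.003,0],[-0.126,-0.372,0.6,-0.003,0],[-0.126,-0.372,0.6,-0.003,0]])

```text
time_s: 30.07
tcp_pos: [0.5969, -0.1558, 0.1871]
eef_rot: [-180.0, 0.2, -173.9]
contact_force: [0.6, -0.1, -0.7]
gripper_width: 0.0059
gripper_force: 30.0
```

```bash
python3 go.py .5945 -.1572 .12 -174; python3 - <<'E'
from h import *
import pickle
sd,t,w=eyes.capture("side"),eyes.capture("top"),eyes.capture("wrist"); pickle.dump((sd,t,w,cam("wrist")),open("base.pkl","wb"))
# fin top & back-edge corners expected at home, projected, with local brightness test in side view
b=np.radians(6); Rb=np.array([[np.cos(b),-np.sin(b)],[np.sin(b),np.cos(b)]]); c0=np.array([.5965,-.1761])
P=lambda x,y,z:np.r_[c0+Rb@[x,y],z]
cs=cam("side"); px=proj(cs,[P(-.11,0,.075),P(-.074,0,.075),P(-.07,-.075,.023),P(-.092,0,.06)]); print(px.round(1))
g=sd.astype(int).min(2)
m=(g>150).astype(np.uint8)
x,y=px[0].astype(int); print("\n".join("".join("#" if v else "." for v in row) for row in m[y-14:y+34,x-12:x+68]))
E
```

```text
shift [ 0.011 -0.004  0.268] turn 0.002
[ 0.5969 -0.1558  0.1871] [-1.7997e+02  1.7000e-01 -1.7386e+02] 30.0667
[[229.9 252.4]
 [242.2 255.9]
 [232.2 289.8]
 [236.2 258.3]]
................................................................................
................................................................................
................................................................................
................................................................................
................................................................................
................................................................................
................................................................................
................................................................................
................................................................................
................................................................................
................................................................................
....................................
[... 2260 characters left out ...]
......##.......##########................#####....##
.................####............#####........########................###....###
.................###.............########.......#..##...###....#####.####....###
.................##.............###########............######.##########.....###
.................#.............###############.........#################....####
...............................####################...#################.....####
..............................#########################################....#####
..............................########################################.....#####
.............................#########################################....######
```

Request:
step_arm(plan=[[0.01,-0.005,0.1,0.002,0],[0.01,-0.005,0.2,0.002,0],[0.01,-0.005,0.29,0.002,0],[0.01,-0.005,0.29,0.002,0],[0.01,-0.005,0.29,0.002,0],[0.01,-0.005,0.29,0.002,0]])

```text
time_s: 30.72
tcp_pos: [0.5945, -0.1579, 0.1144]
eef_rot: [-180.0, 0.1, -174.0]
contact_force: [0.7, -0.7, -0.7]
gripper_width: 0.0057
gripper_force: 30.0
```

```bash
python3 go.py .5945 -.1572 .064 -174
```

```text
shift [0.    0.003 0.202] turn 0.0
[ 0.5945 -0.1579  0.1144] [-1.7995e+02  1.1000e-01 -1.7399e+02] 30.7167
```

Request:
step_arm(plan=[[0,0.003,0.02,0,0],[0,0.003,0.04,0,0],[0,0.003,0.06,0,0],[0,0.003,0.07,0,0],[0,0.003,0.07,0,0]])

```text
time_s: 31.13
tcp_pos: [0.5932, -0.1569, 0.0946]
eef_rot: [180.0, -0.0, -174.0]
contact_force: [0.7, -0.1, -1.8]
gripper_width: 0.0058
gripper_force: 30.0
```

Entering the slot freely (12 mm below the tooth tops). Going down.

Request:
step_arm(plan=[[0,0,0.03,0,0],[0,0,0.06,0,0],[0,0,0.09,0,0],[0,0,0.105,0,0],[0,0,0.115,0,0],[0,0,0.115,0,0]])

```text
time_s: 31.63
tcp_pos: [0.5931, -0.1569, 0.0656]
eef_rot: [180.0, -0.0, -174.0]
contact_force: [0.8, -0.1, -2.0]
gripper_width: 0.0058
gripper_force: 30.0
```

Request:
step_arm(plan=[[0,0,0.005,0,0],[0,0,0.01,0,0],[0,0,0.01,0,0]])

```text
time_s: 31.88
tcp_pos: [0.5932, -0.157, 0.0642]
eef_rot: [-180.0, 0.0, -174.0]
contact_force: [-1.2, -0.4, 1.4]
gripper_width: 0.0056
gripper_force: 30.0
```

Request:
step_arm(plan=[[0,0,0,0,20],[0,0,0,0,20],[0,0,0,0,20],[0,0,-0.1,0,20],[0,0,-0.25,0,20],[0,0,-0.4,0,20],[0,0,-0.55,0,20],[0,0,-0.7,0,20],[0,0,-0.85,0,20],[0,0,-1,0,20]])

```text
time_s: 32.72
tcp_pos: [0.5927, -0.1569, 0.3161]
eef_rot: [180.0, 0.0, -174.0]
contact_force: [1.5, 0.5, -0.5]
gripper_width: 0.0199
gripper_force: 0.0
```

Request:
step_arm(plan=[[0.02,0.15,-0.08,0,20],[0.05,0.3,-0.08,0,20],[0.08,0.45,-0.08,0.05,20],[0.1,0.6,-0.08,0.05,20],[0.12,0.75,-0.08,0.05,20],[0.14,0.9,-0.08,0.05,20],[0.16,1,-0.08,0.05,20],[0.16,1,-0.08,0.05,20],[0.16,1,-0.08,0.05,20]])

```text
time_s: 33.47
tcp_pos: [0.527, 0.0888, 0.3341]
eef_rot: [180.0, 0.0, -176.9]
contact_force: [0.4, 0.2, -0.6]
gripper_width: 0.0202
gripper_force: 0.0
```

```bash
python3 go.py .5196 .22 .11 -177
```

```text
shift [0.001 0.525 0.897] turn 0.002
[0.527  0.0888 0.3341] [ 1.7999e+02  2.0000e-02 -1.7686e+02] 33.4667
```

Request:
step_arm(plan=[[0,0.15,0,0,20],[0,0.3,0,0,20],[0,0.44,0,0,20],[0,0.525,0.1,0.002,20],[0,0.525,0.25,0.002,20],[0,0.525,0.4,0.002,20],[0,0.525,0.55,0.002,20],[0,0.525,0.7,0.002,20],[0,0.525,0.84,0.002,20],[0,0.525,0.89,0.002,20],[0,0.525,0.89,0.002,20],[0,0.525,0.89,0.002,20]])

```text
time_s: 34.47
tcp_pos: [0.5211, 0.2176, 0.1112]
eef_rot: [-179.9, -0.0, -177.2]
contact_force: [0.6, -0.2, 1.0]
gripper_width: 0.0203
gripper_force: 0.0
```

```bash
python3 go.py .5196 .22 .051 -177
```

```text
shift [0.005 0.01  0.241] turn -0.003
[0.5211 0.2176 0.1112] [-1.7993e+02 -5.0000e-02 -1.7719e+02] 34.4667
```

Request:
step_arm(plan=[[0.005,0.008,0.08,-0.002,20],[0.005,0.008,0.15,-0.002,20],[0.005,0.008,0.2,-0.002,20],[0.005,0.008,0.24,-0.002,20],[0.005,0.008,0.24,-0.002,20],[0.005,0.008,0.24,-0.002,20]])

```text
time_s: 34.97
tcp_pos: [0.52, 0.2208, 0.0524]
eef_rot: [180.0, 0.1, -177.0]
contact_force: [1.0, -0.1, 0.5]
gripper_width: 0.0202
gripper_force: 0.0
```

Request:
step_arm(plan=[[0,0,0,0,0],[0,0,0,0,0],[0,0,0,0,0],[0,0,0,0,0]], newtons=30)

```text
time_s: 35.3
tcp_pos: [0.5198, 0.2209, 0.0524]
eef_rot: [180.0, 0.1, -177.0]
contact_force: [-0.9, -0.6, 4.2]
gripper_width: 0.0053
gripper_force: 30.0
```

Request:
step_arm(plan=[[0,0,-0.05,0,0],[0,0,-0.15,0,0],[0,0,-0.28,0,0],[0,0,-0.42,0,0],[0,0,-0.56,0,0],[0,0,-0.7,0,0],[0,0,-0.84,0,0],[0,0,-0.96,0,0],[0,0,-1,0,0],[0,0,-1,0,0]])

```text
time_s: 36.13
tcp_pos: [0.5203, 0.2213, 0.3048]
eef_rot: [179.8, 0.3, -177.0]
contact_force: [-0.0, 0.6, -1.2]
gripper_width: 0.0059
gripper_force: 30.0
```

Request:
step_arm(plan=[[0,0,-0.1,0,0],[0,-0.1,-0.14,0,0],[0,-0.24,-0.14,0,0],[0,-0.38,-0.14,0,0],[0,-0.52,-0.14,0,0],[-0.02,-0.66,-0.14,0,0],[-0.04,-0.8,-0.14,-0.02,0],[-0.06,-0.92,-0.14,-0.05,0],[-0.08,-1,-0.14,-0.05,0],[-0.08,-1,-0.14,-0.05,0],[-0.08,-1,-0.14,-0.05,0]])

```text
time_s: 37.05
tcp_pos: [0.5516, -0.0291, 0.3344]
eef_rot: [180.0, -0.2, -174.2]
contact_force: [-0.0, -0.6, -0.7]
gripper_width: 0.0058
gripper_force: 30.0
```

```bash
python3 go.py .6025 -.2328 .25 -174; python3 - <<'E'
from h import *
import pickle
b=pickle.load(open("base.pkl","rb")); sd=eyes.capture("side")
x0,y0=214,240; g=sd.astype(int).min(2); m=g>150; m0=b[0].astype(int).min(2)>150
f=lambda m:(np.argwhere(m[250:260,226:246]).mean(0).round(2),m[250:260,226:246].sum())
print(f(m),f(m0))
E
```

```text
shift [-0.121 -0.831  0.337] turn -0.003
[ 0.5516 -0.0291  0.3344] [ 179.99   -0.18 -174.16] 37.05
(array([5.53, 9.66]), np.int64(38)) (array([5.46, 9.51]), np.int64(39))
```

Request:
step_arm(plan=[[-0.03,-0.14,0,0,0],[-0.06,-0.28,0,0,0],[-0.09,-0.42,0,0,0],[-0.121,-0.56,0,0,0],[-0.121,-0.7,0,0,0],[-0.121,-0.82,0.05,-0.003,0],[-0.121,-0.831,0.2,-0.003,0],[-0.121,-0.831,0.35,-0.003,0],[-0.121,-0.831,0.5,-0.003,0],[-0.121,-0.831,0.6,-0.003,0],[-0.121,-0.831,0.6,-0.003,0],[-0.121,-0.831,0.6,-0.003,0]])

```text
time_s: 38.1
tcp_pos: [0.6034, -0.2306, 0.1853]
eef_rot: [180.0, -0.2, -173.8]
contact_force: [-0.2, 0.4, -0.8]
gripper_width: 0.0059
gripper_force: 30.0
```

Request:
step_arm(plan=[[0,0,0.1,0,0],[0,0,0.2,0,0],[0,0,0.26,0,0],[0,0,0.26,0,0],[0,0,0.26,0,0]])

```text
time_s: 38.52
tcp_pos: [0.6052, -0.2313, 0.1234]
eef_rot: [-179.9, 0.1, -173.8]
contact_force: [1.5, -1.0, -0.6]
gripper_width: 0.0059
gripper_force: 30.0
```

```bash
python3 go.py .602 -.2328 .115 -174
```

```text
shift [ 0.013 -0.004  0.033] turn 0.004
[ 0.6052 -0.2313  0.1234] [-1.7994e+02  9.0000e-02 -1.7377e+02] 38.5167
```

Request:
step_arm(plan=[[0.012,-0.005,0,0.004,0],[0.012,-0.005,0.02,0.004,0],[0.012,-0.005,0.033,0.004,0],[0.012,-0.005,0.033,0.004,0],[0.012,-0.005,0.033,0.004,0]])

```text
time_s: 38.93
tcp_pos: [0.6011, -0.2332, 0.1134]
eef_rot: [-180.0, 0.0, -174.1]
contact_force: [-0.1, 1.3, -1.3]
gripper_width: 0.0058
gripper_force: 30.0
```

```bash
python3 go.py .6015 -.2328 .115 -174
```

```text
shift [-0.002  0.001 -0.006] turn -0.001
[ 0.6011 -0.2332  0.1134] [-1.8000e+02  1.0000e-02 -1.7409e+02] 38.9333
```

Request:
step_arm(plan=[[0,0.001,0.03,0,0],[0,0.001,0.05,0,0],[0,0.001,0.07,0,0],[0,0.001,0.07,0,0]])

```text
time_s: 39.27
tcp_pos: [0.6001, -0.2326, 0.0939]
eef_rot: [180.0, -0.1, -174.1]
contact_force: [-0.2, -0.3, -2.2]
gripper_width: 0.0058
gripper_force: 30.0
```

Request:
step_arm(plan=[[0,0,0.03,0,0],[0,0,0.06,0,0],[0,0,0.09,0,0],[0,0,0.11,0,0],[0,0,0.115,0,0],[0,0,0.115,0,0]])

```text
time_s: 39.77
tcp_pos: [0.6008, -0.2328, 0.0663]
eef_rot: [180.0, -0.1, -174.1]
contact_force: [-1.1, -0.4, -1.7]
gripper_width: 0.006
gripper_force: 30.0
```

Request:
step_arm(plan=[[0,0,0.003,0,0],[0,0,0.006,0,0],[0,0,0.006,0,0]])

```text
time_s: 40.02
tcp_pos: [0.6013, -0.2328, 0.0656]
eef_rot: [-180.0, 0.0, -174.1]
contact_force: [0.2, 0.8, -0.6]
gripper_width: 0.0057
gripper_force: 30.0
```

Request:
step_arm(plan=[[0,0,0,0,20],[0,0,0,0,20],[0,0,0,0,20],[0,0,-0.1,0,20],[0,0,-0.25,0,20],[0,0,-0.4,0,20],[0,0,-0.55,0,24],[0,0,-0.7,0,24],[0,0,-0.85,0,24],[0,0,-1,0,24],[0,0,-1,0,24]])

```text
time_s: 40.93
tcp_pos: [0.6036, -0.2344, 0.3251]
eef_rot: [-179.7, 0.7, -174.1]
contact_force: [0.7, -0.3, 2.3]
gripper_width: 0.0237
gripper_force: 0.0
```

```bash
python3 go.py .5624 .0005 .30 -176.8; python3 go.py .5624 .0005 .1715 -176.8; python3 - <<'E'
import numpy as np
f=lambda t:np.array([126.3*np.cos(np.radians(23.3)+t),126.3*np.sin(np.radians(23.3)+t)])
T=1.70
for t in list(np.arange(1.6,0,-.13))+[0]: d=(f(t)-f(T))/250; print(round(t,2),np.round([d[0],-d[1]],3))
E
```

```text
shift [0.068 0.952 0.095] turn 0.046
[ 0.6036 -0.2344  0.3251] [-179.69    0.68 -174.06] 40.9333
shift [0.074 0.955 0.609] turn 0.046
[ 0.6036 -0.2344  0.3251] [-179.69    0.68 -174.06] 40.9333
1.6 [ 0.045 -0.024]
1.47 [ 0.106 -0.047]
1.34 [ 0.17  -0.063]
1.21 [ 0.235 -0.07 ]
1.08 [ 0.3   -0.069]
0.95 [ 0.365 -0.059]
0.82 [ 0.428 -0.041]
0.69 [ 0.489 -0.015]
0.56 [0.545 0.019]
0.43 [0.596 0.059]
0.3 [0.642 0.106]
0.17 [0.681 0.159]
0.04 [0.714 0.216]
0 [0.722 0.235]
```

Request:
step_arm(plan=[[0.01,0.15,0,0.02,24],[0.03,0.3,0,0.046,24],[0.04,0.45,0,0.046,24],[0.05,0.6,0,0.046,24],[0.06,0.75,0,0.046,24],[0.07,0.9,0,0.046,24],[0.075,0.955,0,0.046,24],[0.075,0.955,0.1,0.046,24],[0.075,0.955,0.1,0.046,24],[0.075,0.955,0.1,0.046,24]])

```text
time_s: 41.77
tcp_pos: [0.5571, 0.0027, 0.2899]
eef_rot: [-180.0, -0.1, -176.8]
contact_force: [0.2, -0.3, 0.3]
gripper_width: 0.024
gripper_force: 0.0
```

```bash
python3 go.py .5624 .0005 .1715 -176.8
```

```text
shift [-0.022 -0.009  0.473] turn -0.0
[0.5571 0.0027 0.2899] [-1.7996e+02 -1.2000e-01 -1.7680e+02] 41.7667
```

Request:
step_arm(plan=[[-0.022,-0.009,0.1,0,24],[-0.022,-0.009,0.2,0,24],[-0.022,-0.009,0.3,0,24],[-0.022,-0.009,0.4,0,24],[-0.022,-0.009,0.473,0,24],[-0.022,-0.009,0.473,0,24],[-0.022,-0.009,0.473,0,0],[-0.022,-0.009,0.473,0,0],[-0.022,-0.009,0.473,0,0],[-0.022,-0.009,0.473,0,0]], newtons=20)

```text
time_s: 42.6
tcp_pos: [0.5648, 0.0007, 0.1742]
eef_rot: [180.0, 0.2, -176.8]
contact_force: [0.6, -0.5, 3.7]
gripper_width: 0.009
gripper_force: 20.0
```

Request:
step_arm(plan=[[0,0.045,-0.024,0,0],[0,0.106,-0.047,0,0],[0,0.17,-0.063,0,0],[0,0.235,-0.07,0,0],[0,0.3,-0.069,0,0],[0,0.365,-0.059,0,0],[0,0.428,-0.041,0,0],[0,0.489,-0.015,0,0],[0,0.545,0.019,0,0],[0,0.596,0.059,0,0],[0,0.642,0.106,0,0],[0,0.642,0.106,0,0]])

```text
time_s: 43.6
tcp_pos: [0.5567, 0.164, 0.1454]
eef_rot: [179.9, 0.2, -176.8]
contact_force: [7.9, 3.5, -2.6]
gripper_width: 0.0095
gripper_force: 20.0
```

Request:
step_arm(plan=[[0,0.02,0.025,0,0],[0,0.04,0.053,0,0],[0,0.058,0.082,0,0],[0,0.072,0.11,0,0],[0,0.08,0.129,0,0],[0,0.08,0.133,0,0],[0,0.08,0.133,0,0],[0,0.08,0.133,0,0]])

```text
time_s: 44.27
tcp_pos: [0.556, 0.1811, 0.1158]
eef_rot: [180.0, 0.3, -176.8]
contact_force: [2.2, -5.2, 13.8]
gripper_width: 0.0091
gripper_force: 20.0
```

Request:
step_arm(plan=[[0,0,0,0,30],[0,0,0,0,30],[0,0,0,0,30],[0,0,-0.1,0,30],[0,0,-0.2,0,30],[0,0,-0.26,0,30],[0.1,-0.02,-0.26,0,30],[0.22,-0.03,-0.26,0,30],[0.28,-0.026,-0.26,0,30],[0.28,-0.026,-0.15,0,30],[0.28,-0.026,-0.15,0,30],[0.28,-0.026,-0.15,0,30]])

```text
time_s: 45.27
tcp_pos: [0.4831, 0.1703, 0.1493]
eef_rot: [-179.9, -0.1, -176.8]
contact_force: [0.0, 0.2, 0.6]
gripper_width: 0.03
gripper_force: 0.0
```

```bash
python3 go.py .4843 .1707 .102 -177
```

```text
shift [-0.005  0.002  0.189] turn 0.003
[0.4831 0.1703 0.1493] [-1.7991e+02 -1.3000e-01 -1.7682e+02] 45.2667
```

Request:
step_arm(plan=[[-0.003,0.002,0.1,0,30],[-0.003,0.002,0.185,0,30],[-0.003,0.002,0.185,0,30],[-0.003,0.002,0.185,0,0],[-0.003,0.002,0.185,0,0],[-0.003,0.002,0.185,0,0],[-0.003,0.002,0.185,0,0],[-0.003,0.002,0.185,0,0]], newtons=25)

```text
time_s: 45.93
tcp_pos: [0.4856, 0.1711, 0.1051]
eef_rot: [180.0, 0.1, -176.8]
contact_force: [1.6, -4.4, 4.6]
gripper_width: 0.0108
gripper_force: 25.0
```

Request:
step_arm(plan=[[0.02,0,0,0,0],[0.045,0,0,0,0],[0.07,0,0,0,0],[0.09,0,0,0,0],[0.1,0,0,0,0],[0.105,0,0,0,0],[0.105,0,0,0,0]])

```text
time_s: 46.52
tcp_pos: [0.4612, 0.1702, 0.1052]
eef_rot: [180.0, 0.3, -176.8]
contact_force: [13.2, -6.0, -1.0]
gripper_width: 0.0112
gripper_force: 25.0
```

Request:
step_arm(plan=[[0,0,0,0,30],[0,0,0,0,30],[0,0,0,0,30],[0,0,-0.15,0,30],[0,0,-0.3,0,30],[0,0,-0.45,0,30],[0,0,-0.6,0,24],[0,0,-0.78,0,24],[-0.08,0.15,-0.78,0,24],[-0.16,0.3,-0.78,0,24],[-0.25,0.45,-0.78,0,24],[-0.25,0.45,-0.78,0,24]])

```text
time_s: 47.52
tcp_pos: [0.516, 0.2904, 0.2966]
eef_rot: [-180.0, -0.1, -176.7]
contact_force: [-0.4, 0.6, -0.9]
gripper_width: 0.0245
gripper_force: 0.0
```

```bash
python3 go.py .5414 .4032 .285 -176.7
```

```text
shift [-0.127  0.445  0.046] turn -0.001
[0.516  0.2904 0.2966] [-1.7997e+02 -1.0000e-01 -1.7673e+02] 47.5167
```

Request:
step_arm(plan=[[-0.04,0.15,0,0,24],[-0.08,0.3,0,0,24],[-0.127,0.445,0,0,24],[-0.127,0.445,0.04,0,24],[-0.127,0.445,0.04,0,24],[-0.127,0.445,0.04,0,24]])

```text
time_s: 48.02
tcp_pos: [0.5394, 0.3983, 0.2873]
eef_rot: [-179.9, -0.1, -176.8]
contact_force: [-0.7, 0.3, -0.3]
gripper_width: 0.024
gripper_force: 0.0
```

```bash
python3 go.py .5414 .4032 .1695 -176.7
```

```text
shift [-0.01   0.02   0.471] turn -0.002
[0.5394 0.3983 0.2873] [-1.799e+02 -1.300e-01 -1.768e+02] 48.0167
```

Request:
step_arm(plan=[[-0.008,0.015,0.1,0,24],[-0.008,0.015,0.2,0,24],[-0.008,0.015,0.3,0,24],[-0.008,0.015,0.4,0,24],[-0.008,0.015,0.47,0,24],[-0.008,0.015,0.47,0,24],[-0.008,0.015,0.47,0,0],[-0.008,0.015,0.47,0,0],[-0.008,0.015,0.47,0,0],[-0.008,0.015,0.47,0,0]], newtons=20)

```text
time_s: 48.85
tcp_pos: [0.5424, 0.4017, 0.1726]
eef_rot: [180.0, 0.1, -176.9]
contact_force: [0.3, -1.4, 0.5]
gripper_width: 0.0096
gripper_force: 20.0
```

Request:
step_arm(plan=[[0,-0.045,-0.024,0,0],[0,-0.106,-0.047,0,0],[0,-0.17,-0.063,0,0],[0,-0.235,-0.07,0,0],[0,-0.3,-0.069,0,0],[0,-0.365,-0.059,0,0],[0,-0.428,-0.041,0,0],[0,-0.489,-0.015,0,0],[0,-0.545,0.019,0,0],[0,-0.596,0.059,0,0],[0,-0.642,0.106,0,0],[0,-0.642,0.106,0,0]])

```text
time_s: 49.85
tcp_pos: [0.5503, 0.2403, 0.1438]
eef_rot: [-180.0, -0.1, -176.9]
contact_force: [-1.2, -1.0, -4.1]
gripper_width: 0.0095
gripper_force: 20.0
```

Request:
step_arm(plan=[[0,-0.02,0.025,0,0],[0,-0.04,0.053,0,0],[0,-0.058,0.082,0,0],[0,-0.072,0.11,0,0],[0,-0.08,0.129,0,0],[0,-0.08,0.14,0,0],[0,-0.08,0.14,0,0],[0,-0.08,0.14,0,0]])

```text
time_s: 50.52
tcp_pos: [0.5522, 0.2228, 0.1128]
eef_rot: [179.9, 0.1, -176.8]
contact_force: [-12.0, -0.5, 17.1]
gripper_width: 0.0094
gripper_force: 20.0
```

Request:
step_arm(plan=[[0,0,0,0,24],[0,0,0,0,24],[0,0,0,0,24],[0,0,-0.1,0,24],[0,0,-0.25,0,24],[0,0,-0.4,0,24],[0,0,-0.55,0,24],[0,0,-0.7,0,24],[0.1,0.05,-0.85,0,24],[0.25,0.1,-0.9,0,24],[0.4,0.15,-0.9,0,24],[0.4,0.15,-0.9,0,24]])

```text
time_s: 51.52
tcp_pos: [0.4465, 0.2553, 0.3373]
eef_rot: [179.7, 0.2, -176.7]
contact_force: [0.1, -0.1, 0.0]
gripper_width: 0.0239
gripper_force: 0.0
```

```bash
python3 - <<'E'
from h import *
import pickle
b=pickle.load(open("base.pkl","rb"))
w,t,sd=eyes.capture("wrist"),eyes.capture("top"),eyes.capture("side")
m=lambda im:im.astype(int).min(2)>150
f=lambda m:(np.argwhere(m[250:260,226:246]).mean(0).round(2),m[250:260,226:246].sum())
print(f(m(sd)),f(m(b[0])))
out=np.zeros((600,800,3),np.uint8)
out[:300,:400]=cv2.resize(t[170:260,290:410,::-1],(400,300),interpolation=cv2.INTER_CUBIC)
out[:300,400:]=cv2.resize(sd[235:340,175:315,::-1],(400,300),interpolation=cv2.INTER_CUBIC)
out[300:,:400]=cv2.resize(w[:300,:,::-1],(400,300))
out[300:,400:]=cv2.resize(sd[135:240,245:385,::-1],(400,300),interpolation=cv2.INTER_CUBIC)
cv2.imwrite("pics/fin.png",out)
E
```

```text
(array([ 7.2, 14.6]), np.int64(5)) (array([5.46, 9.51]), np.int64(39))
```

View pics/fin.png

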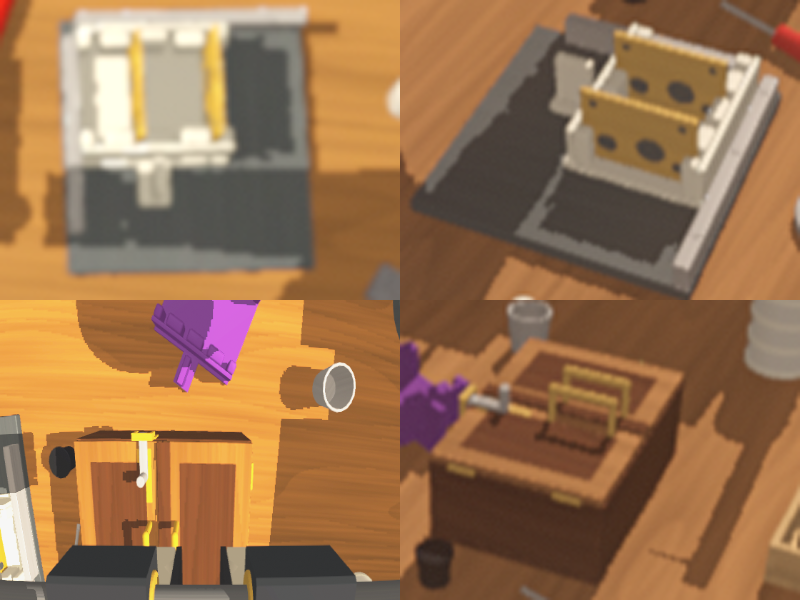

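The last view shows both plates standing in the carrier, the carrier in the bed's corner with its fin at the expected pixel (230,253), and the locker shut with its bolt home. Handing in.

```bash
python3 -c "
from plant import workorder
print(workorder.close_job())"
```

```text
the job is handed in; nothing more can be done
None
```

I handed the job in at about 52 s without an error, but no verdict came back. Both brass plates (only two were present) stand in the carrier, which is against both stops. The locker is shut with the bolt home and the active door closed last.

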